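Level the router board with a wedge

TASK

The square plywood board with the vice on it must be level before routing: its corner nearest the robot hangs low. Take the long tapered wooden wedge, lay it flat on the bench and slide its thin end in under the rubber foot of that low corner, pushing gently until the bubble of the spirit level on the board sits centred between its two lines, without driving it far past centre. Leave the wedge there carrying the corner, do not push or lift the board itself, and leave the other things where they are.

Things in the scene. Friction and masses are not known exactly. Their poses are not given: they have to be found in the camera images.
- stand: Fixed wooden blocks under the board. Origin 0 to 4 mm below the bench top, straight under the low corner's foot; x level, from that foot in under the board (the way to push the wedge), z up. Two rest blocks 30 x 24 mm, top 33.5 mm above origin, at x +60, y +-50 mm leave a lane 76 mm wide. Board rocks on steel rods on blocks at x +208, y +-55 mm, rod tops 41 mm above origin.
- board: Plywood board 220 x 220 x 18 mm set cornerwise (a diagonal along the stand's x), 1.6 to 3.9 kg with its vice and spirit level. Rocks about an axis along y at x +208 mm. Origin on its underside, right above the foot; x to the far corner. Level, its underside is 41 mm above the stand's origin. Vice top 63 mm above the underside. The low corner starts about 10 mm too low, on the rest blocks.
- bubble (a joint): Place (m) of the white 18 mm bubble along the level's 84 mm yellow vial: 0 is centred between the two black lines (24 mm apart); + is towards the far corner: near corner too low (starts near +0.029); - is near corner too high. Moves 2.9 mm per mm of corner rise, about 0.58 mm per mm of wedge travel once the corner lifts.
- vial (a point): Centre of the vial, between the two lines, on top of the spirit level (105 x 34 x 22 mm, along the board's x), 72 mm from the foot towards the far corner and 41 mm above the board's underside.
- low_corner (a point): Top edge of the board's low corner, nearest the robot, 226 mm from the rocking axis.
- wedge: Loose plain wooden wedge, 170 long, 36 wide, rising evenly from 3 mm thick at the thin end (+x) to 37 mm at the butt (-x), 90 g. Origin in the middle of its flat underside; x along its length towards the thin end, z up. Slides on the bench with friction about 0.5 to 0.7; pushing it in takes about 6 to 17 N level, and more if it is also pressed down.
- wedge_tip (a point): Middle of the thin end's lower edge of the wedge (85 mm from its origin along +x).
- wedge_butt (a point): Middle of the thick end's lower edge of the wedge (85 mm from its origin along -x).
- packer: Loose flat wooden packer 130 x 40 x 12 mm, origin under its middle; a bystander.
- offcut: Loose wooden block 110 x 45 x 34 mm, origin under its middle; a bystander.
- sanding_block: Cork-faced sanding block 110 x 60 x 40 mm, origin under its middle; a bystander.
- tape_measure: Tape measure case 70 x 36 x 64 mm, origin under its middle; a bystander.
- glue_bottle: Glue bottle, 60 mm diameter, 170 mm tall, origin under its middle; a bystander.
- hammer: Hammer about 300 mm long lying on the bench; a bystander.
- screwdriver: Screwdriver about 200 mm long lying on the bench; a bystander.
- foot_end (a point): Lowest point of the low corner's black rubber foot: 22 mm diameter, domed, 18 mm in from the corner, 208 mm from the rocking axis, hanging 22 mm below the board's underside when unloaded (then 19 mm above the stand's origin once level). The rubber is soft: it shortens by about 3 to 9 mm under the corner's weight (3 to 9 N) before the board begins to lift.
- level_top (a point): Top of the spirit level's end nearest the low corner, 20 mm from the foot towards the far corner, 40 mm above the underside; the tallest thing near that corner.
Mind the look-alikes: they are no part of the job. What is shaped like the wedge but turquoise is not meant.

How it is judged:
By the outcome, as a careful person would: the job done as asked, in the order asked, and still so for the second after the job is handed in, with the robot touching nothing.
It also fails if it takes over 62 s, if anything falls off the work surface, if the arm or the gripper's body presses on something with over 40 N, if the wrist force passes 120 N, or if a joint passes its speed limit or range.

ROBOT

A 6-joint arm with a two-finger parallel gripper is mounted at the origin on the work surface. World frame = base frame: x ahead of the robot, y to its left, z up, the work surface at z = 0. Lengths are in m, angles in rad, forces in N, time in s.
With the tool pointing down it reaches from about 0.375 to 0.975 m from the base axis. Payload 3.8 kg.
Tool frame: the origin (TCP) lies on the centre line of the jaws, within the pads' length; the fingertips stand env.tip_reach ahead of it and the grasp point (between the pads) is the TCP (env.tip_reach is the distance from the TCP to the fingertips, in m); z points along the fingers, y is the direction in which the jaws open and shut (so a half turn about z gives the same grasp; the last joint's range is limited). The gripper opens to 88 mm and grips with 3 to 60 N. Pads are 18 mm wide; open, the fingers measure 123 mm over their backs; the gripper's body (75 mm by 187 mm) begins 45 mm behind the grasp point.
Start: joints at [-0.037, 0.264, 1.604, -0, 1.274, -0.037], TCP at [0.675, -0, 0.258] pointing down, gripper open.
Joint ranges: [-2.63, 2.63], [-0.94, 2.18], [0.31, 2.57], [-1.31, 4.45], [0, 2.66], [-2.55, 2.55]. Speed limits (rad/s): [2.57, 2.57, 3.14, 3.14, 3.14, 3.14].

INTERFACE

Orientations are given as a rotation vector (axis times angle).
In Python, from bench import env gives the robot as it stands.
- The arm moves only by the tool play_rows, never from a script. Its argument "increments" is a list of rows, each a list of 3 entries, a list of its own where there are three numbers: the shift along the tool's x, y, z scaled (see below), then the turn, a rotation vector about the tool's x, y, z scaled (see below), then the closure in counts, from 0 (fully open) to 255 (shut). In form: [[[x, y, z], [wx, wy, wz], claw], ...]. A call has 1 to 20 rows; each row shifts and turns the pose as measured when the row begins, along the tool's axes as they then stand; what a row does not reach is not made up. The controller multiplies each number of a shift by 5 cm and each number of a turn by 0.12 rad. A row lasts 1/10 s, in which the tool goes at most 50 mm and 8.59 degrees, less where a joint would pass 70% of its speed; a pose out of reach is approached as far as the arm can. A call with a number of a shift or a turn outside -1 to 1 is refused whole. A call with a gripper value outside its range is refused whole. The fingers move at their own pace and stop on an object; the grip force is fixed at half the most. Time passes only in rows, so rows that do not move let the fingers close. It gives the time, the measured TCP pose, the force and the opening at its end, in the units of the state.
- env.get_obs(): the state, without advancing time (a new reading comes with each control period).
- env.camera(name): name is "scene" or "side" or "wrist"; returns the picture (480x640x3 uint8, blue, green, red); there is no depth.
- env.get_calibration(name): a dict with "fx", "fy", "cx", "cy" (pixels), "rvec" (rotation vector, rad) and "tvec" (3), from world to camera coordinates, as OpenCV has them. Camera axes: x right, y down, z forward; pixel columns grow to the right and rows downward; lengths in m; the calibration is good to about 2 mm. A picture is of the moment at which its call begins: read the wrist's pose just before it. get_calibration takes no time and is no camera call; for the wrist camera it gives the pose at the moment of the call.
- env.close_job(): hands the job in, once; it reports no verdict.
The state is a dict: "t": time; "qpos": joint angles; "dq": joint speeds; "effort": joint torques, N m; "ee_pos": TCP position; "tool_rot": TCP orientation; "wrist_force": force on the tool from outside, world axes, zero at the start; "ft_torque": the same for the moment, N m; "width": finger opening in m.
Only numpy, scipy, OpenCV 4.12 (cv2) and the standard library are available. Lean on these libraries where they do the work, as an engineer would, in place of code of your own. Each camera call takes 0.05 s, during which the arm holds its last target.

## Working session

There is one attempt and no reset: what is moved stays moved. The work goes in short steps, Python scripts to look and compute and a tool call to move; the robot and the scene stay as the last step left them, time stands still between calls to the robot, and variables do not carry over. Pictures are saved under pics/ and viewed, and the job is handed in when it is done.

Besides the shell and the picture viewer there is one more tool, called after "Request:" as name(argument=value, ...) on one line, values as JSON. play_rows: Moves the arm, as the interface text tells. Its arguments: {"type":"object","properties":{"increments":{"type":"array"}},"required":["increments"]}

```bash
ls; mkdir -p pics
python3 - <<'E'
from bench import env
import cv2
print(env.get_obs(), env.tip_reach)
for n in ("scene","side","wrist"):
    c=env.get_calibration(n); print(n,c)
    cv2.imwrite(f"pics/{n}0.png",env.camera(n))
E
```

```text
pics
{'t': 0.0, 'qpos': array([-3.69218177e-02,  2.64709078e-01,  1.60534641e+00, -5.13385646e-05,
        1.27368821e+00, -3.68609308e-02]), 'dq': array([-1.07529870e-03,  1.13537604e-03,  1.12886052e-03, -3.69396782e-04,
       -2.20847601e-03, -5.26295356e-05]), 'effort': array([-9.59501231e-04, -5.02113855e+01, -3.56871557e+01,  7.25938403e-02,
        2.92220683e-02, -1.93505334e-04]), 'ee_pos': array([ 6.74344595e-01, -8.14836073e-06,  2.56432552e-01]), 'tool_rot': array([-2.22040085, -2.22029915,  0.00235479]), 'wrist_force': array([-0.14069637, -0.5709283 ,  0.83281721]), 'ft_torque': array([-0.05452719, -0.07761378, -0.05345638]), 'width': 0.08833935260714021} 0.019
scene {'fx': 450.06875855894947, 'fy': 450.06875855894947, 'cx': 328.3155443094214, 'cy': 236.90138778255425, 'rvec': array([ 1.7437057 ,  1.57295786, -0.76247368]), 'tvec': array([-0.07351936, -0.27232762,  1.49358237])}
side {'fx': 518.863902510129, 'fy': 518.863902510129, 'cx': 314.58576631811485, 'cy': 226.83393512682565, 'rvec': array([ 2.43285519, -0.25703362,  0.11293135]), 'tvec': array([-0.52628364,  0.12958435,  1.1138164 ])}
wrist {'fx': 421.3146305910986, 'fy': 421.3146305910986, 'cx': 313.04312170175194, 'cy': 247.26825671955893, 'rvec': array([-2.81958367e+00, -1.10483785e-03,  3.75073318e-03]), 'tvec': array([-0.67356056, -0.04393957,  0.39167742])}
```

View pics/scene0.png

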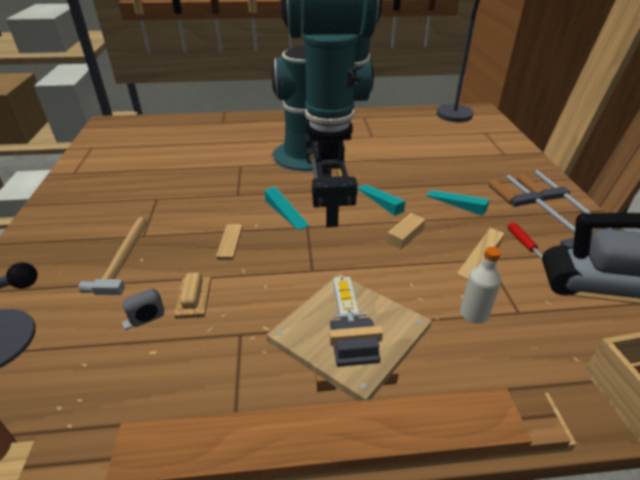

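View pics/side0.png

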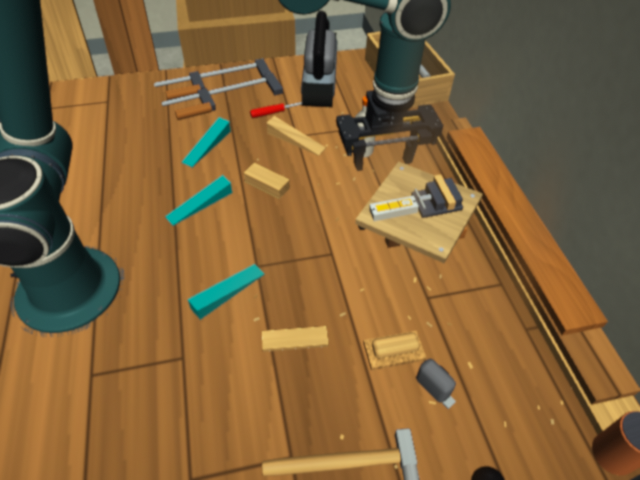

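View pics/wrist0.png

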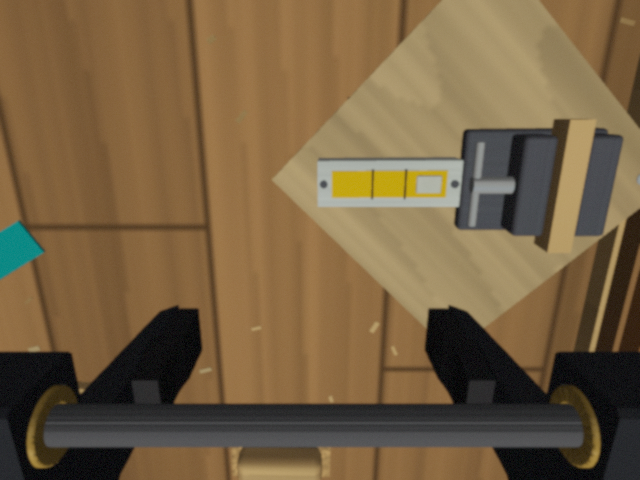

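```bash
python3 - <<'E'
import cv2,numpy as np
s=cv2.imread("pics/scene0.png");d=cv2.imread("pics/side0.png")
a=cv2.resize(s[210:300,440:530],(540,540),interpolation=cv2.INTER_CUBIC)
b=cv2.resize(d[100:170,240:350],None,fx=7,fy=7,interpolation=cv2.INTER_CUBIC)
cv2.imwrite("pics/z1.png",a);cv2.imwrite("pics/z2.png",b)
E
cat > h.py <<'E'
import cv2,numpy as np
from bench import env
def ray(cal,u,v):
    R,_=cv2.Rodrigues(cal["rvec"]); t=cal["tvec"]
    c=-R.T@t; d=R.T@np.array([(u-cal["cx"])/cal["fx"],(v-cal["cy"])/cal["fy"],1.]); return c,d/np.linalg.norm(d)
def onz(n,u,v,z,cal=None):
    c,d=ray(cal or env.get_calibration(n),u,v); return c+d*(z-c[2])/d[2]
def tri(n1,p1,n2,p2):
    c1,d1=ray(env.get_calibration(n1),*p1);c2,d2=ray(env.get_calibration(n2),*p2)
    A=np.stack([d1,-d2],1);s=np.linalg.lstsq(A,c2-c1,rcond=None)[0]
    a=c1+s[0]*d1;b=c2+s[1]*d2;return (a+b)/2,np.linalg.norm(a-b)
def proj(n,p,cal=None):
    cal=cal or env.get_calibration(n)
    K=np.array([[cal["fx"],0,cal["cx"]],[0,cal["fy"],cal["cy"]],[0,0,1]])
    return cv2.projectPoints(np.atleast_2d(np.array(p,float)),cal["rvec"],cal["tvec"],K,None)[0][:,0]
E
```

```text
(no output)
```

View pics/z1.png

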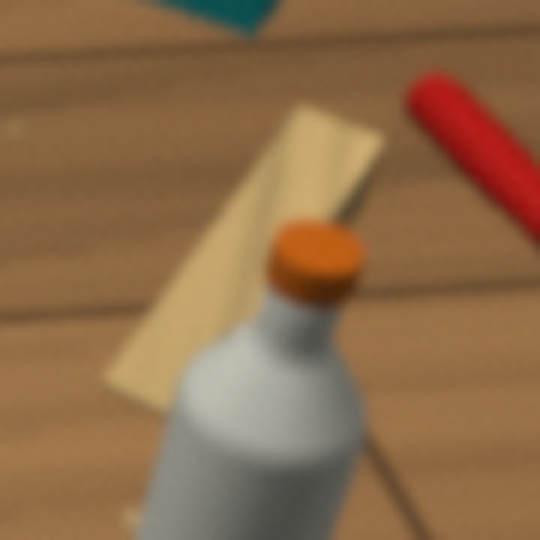

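View pics/z2.png

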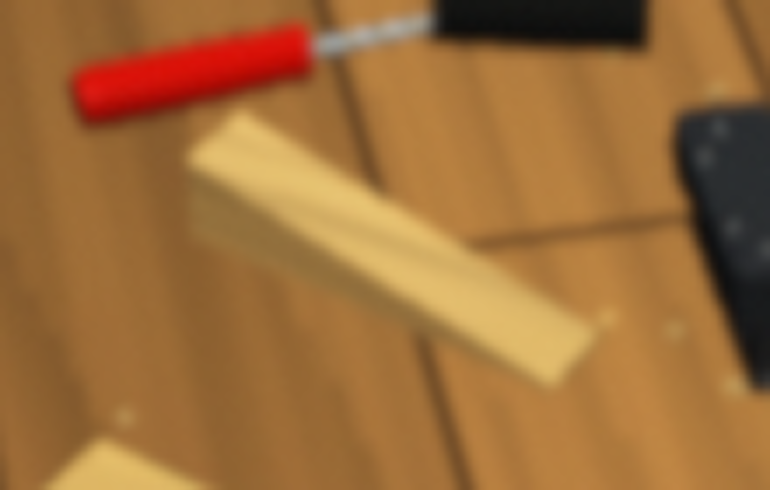

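Run:
```python
from h import *
f=lambda u,v:(240+u/7,100+v/7)
for nm,p,z in [("butt top near",f(188,158),.037),("butt top far",f(240,112),.037),("butt bot near",f(195,235),0),("tip R",f(597,337),.003),("tip L",f(553,388),.003)]:
    print(nm,np.round(p,1),onz("side",*p,z).round(4))
g=lambda u,v:(440+u/6,210+v/6)
for nm,p,z in [("butt tl",g(302,103),.037),("butt tr",g(385,140),.037),("tip l",g(105,382),.003)]:
    print(nm,onz("scene",*p,z).round(4))
cal=env.get_calibration("wrist")
for nm,p,z in [("corner",(273,180),.047),("vial a",(332,184),.076),("vial b",(447,184),.079),("lvl tl",(318,160),.074),("lvl bl",(318,207),.074),("lvl tr",(462,160),.079),("lvl br",(461,209),.079),("Lcorner",(433,333),.057)]:
    print(nm,onz("wrist",*p,z).round(4))
d=env.camera("side");c=env.camera("scene")
cv2.imwrite("pics/z3.png",cv2.resize(d[155:265,345:490],None,fx=5,fy=5,interpolation=cv2.INTER_CUBIC))
```

```text
butt top near [266.9 122.6] [0.4963 0.4192 0.037 ]
butt top far [274.3 116. ] [0.5209 0.4435 0.037 ]
butt bot near [267.9 133.6] [0.4966 0.4172 0.    ]
tip R [325.3 148.1] [0.6392 0.3228 0.003 ]
tip L [319.  155.4] [0.6161 0.2977 0.003 ]
butt tl [0.4962 0.4256 0.037 ]
butt tr [0.5239 0.4495 0.037 ]
tip l [0.6187 0.3057 0.003 ]
corner [0.6418 0.0269 0.047 ]
vial a [0.6878 0.0287 0.076 ]
vial b [0.7711 0.0293 0.079 ]
lvl tl [0.6775 0.0459 0.074 ]
lvl bl [0.6776 0.011  0.074 ]
lvl tr [0.7801 0.0465 0.079 ]
lvl br [0.7833 0.0108 0.079 ]
Lcorner [ 0.779  -0.1056  0.057 ]
```

View pics/z3.png

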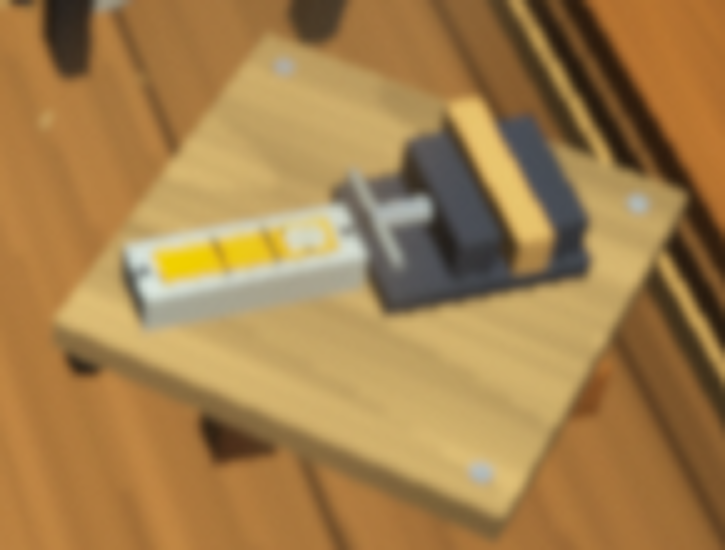

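Run:
```python
from h import *
c=env.camera("scene")
cv2.imwrite("pics/z4.png",cv2.resize(c[265:405,260:440],None,fx=4,fy=4,interpolation=cv2.INTER_CUBIC))
cv2.imwrite("pics/z5.png",cv2.resize(c[190:330,380:560],None,fx=4,fy=4,interpolation=cv2.INTER_CUBIC))
f=lambda u,v:(345+u/5,155+v/5)
for nm,p,z in [("near",f(55,325),.048),("far",f(688,192),.07),("left",f(270,37),.059),("right",f(497,525),.059)]:
    print(nm,onz("side",*p,z).round(4))
```

```text
near [0.6393 0.0203 0.048 ]
far [0.9449 0.0217 0.07  ]
left [0.7913 0.1728 0.059 ]
right [ 0.7904 -0.135   0.059 ]
```

View pics/z4.png

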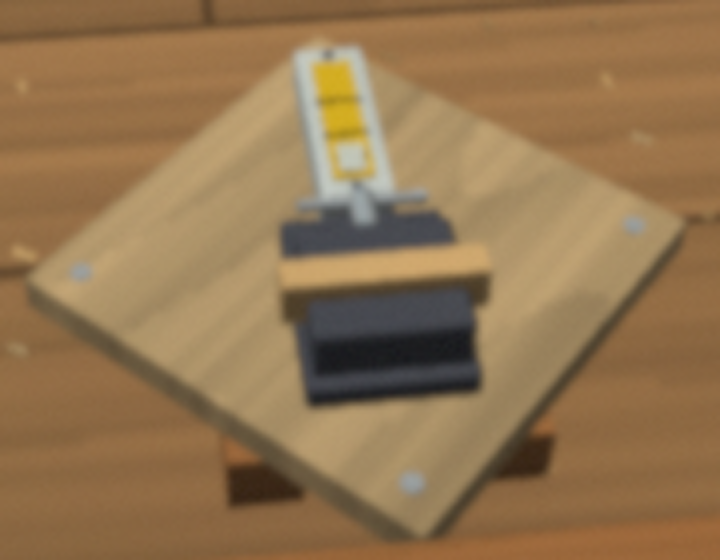

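View pics/z5.png

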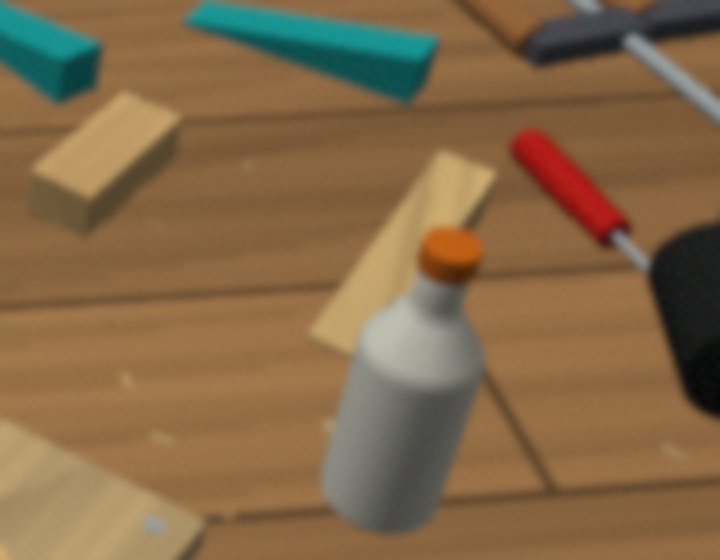

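Run:
```python
from h import *
q=lambda u,v:(260+u/4,265+v/4); r=lambda u,v:(380+u/4,190+v/4); f=lambda u,v:(345+u/5,155+v/5)
for nm,p,z in [("near",q(318,42),.048),("left",q(685,225),.059),("right",q(30,282),.059),("far",q(423,525),.07),("vial near mid",q(331,64),.075),("vial far mid",q(357,180),.079)]:
    print(nm,onz("scene",*p,z).round(4))
for a,b in [(q(685,225),f(270,37)),(q(30,282),f(497,525)),(q(318,42),f(55,325)),(q(423,525),f(688,192))]:
    print("tri",tri("scene",a,"side",b))
print("near w/s",tri("wrist",(273,180),"side",f(55,325)))
for nm,p,z in [("bottle base L",r(322,480),0),("bottle R",r(440,500),0),("bottle front",r(385,528),0),("cap",r(452,245),.17)]:
    print(nm,onz("scene",*p,z).round(4))
```

```text
near [0.6467 0.0281 0.048 ]
left [0.8007 0.1818 0.059 ]
right [ 0.8042 -0.1236  0.059 ]
far [0.9509 0.0304 0.07  ]
vial near mid [0.6925 0.0282 0.075 ]
vial far mid [0.7756 0.0293 0.079 ]
tri (array([0.79516425, 0.18340437, 0.05079953]), np.float64(0.0035833217640675553))
tri (array([ 0.79552213, -0.12572383,  0.04731286]), np.float64(0.003258422168854697))
tri (array([0.64102145, 0.02776183, 0.04126851]), np.float64(0.0033534719992712953))
tri (array([0.94861045, 0.02945861, 0.06387284]), np.float64(0.004551637629352682))
near w/s (array([0.64153276, 0.02582637, 0.04112355]), np.float64(0.00024539318944981))
bottle base L [0.7261 0.276  0.    ]
bottle R [0.7458 0.3326 0.    ]
bottle front [0.7615 0.297  0.    ]
cap [0.74   0.3004 0.17  ]
```

Request:
play_rows(increments=[[[0.7, -0.26, 0], [0, 0, 0], 0], [[0.7, -0.26, 0], [0, 0, 0], 0], [[0.7, -0.26, 0], [0, 0, 0], 0], [[0.7, -0.26, 0], [0, 0, 0], 0], [[0.7, -0.26, 0], [0, 0, 0], 0], [[0.7, -0.26, 0], [0, 0, 0], 0], [[0.7, -0.26, 0], [0, 0, 0], 0], [[0.7, -0.26, 0], [0, 0, 0], 0], [[0.7, -0.26, 0], [0, 0, 0], 0], [[0.7, -0.26, 0], [0, 0, 0], 0], [[0.7, -0.26, 0], [0, 0, 0], 0], [[0, 0, 0], [0, 0, -0.93], 0], [[0, 0, 0], [0, 0, -0.93], 0], [[0, 0, 0], [0, 0, -0.93], 0], [[0, 0, 0], [0, 0, -0.93], 0], [[0, 0, 0], [0, 0, -0.93], 0], [[0, 0, 0], [0, 0, -0.93], 0], [[0, 0, 0], [0, 0, -0.93], 0], [[0, 0, 0], [0, 0, 0], 0]])

```text
t: 2.2
ee_pos: [0.5253, 0.401, 0.2554]
tool_rot: [-1.163, -2.918, 0.001]
wrist_force: [0.0, -0.6, -0.7]
width: 0.0883
```

```bash
cat >> h.py <<'E'
def st():
    o=env.get_obs(); R,_=cv2.Rodrigues(o["tool_rot"])
    print("t",round(o["t"],2),"pos",o["ee_pos"].round(4),"yaw_y",np.degrees(np.arctan2(R[1,1],R[0,1])).round(2),"z",R[:,2].round(3),"F",o["wrist_force"].round(1),"w",round(o["width"],4),"q",o["qpos"].round(2))
    return o,R
E
python3 - <<'E'
from h import *
st(); cv2.imwrite("pics/w1.png",env.camera("wrist"))
E
```

```text
t 2.2 pos [0.5253 0.401  0.2554] yaw_y 46.53 z [-0.001 -0.    -1.   ] F [ 0.  -0.6 -0.7] w 0.0883 q [ 0.61  0.24  1.64  0.    1.26 -0.2 ]
```

View pics/w1.png

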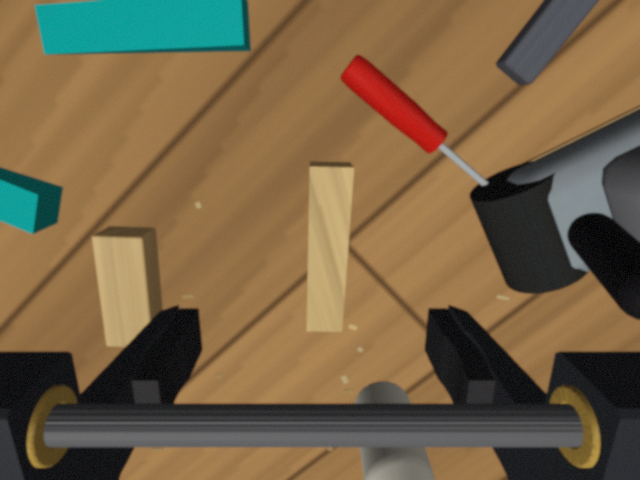

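Run:
```python
from h import *
o,R=st()
P=lambda u,v,z:onz("wrist",u,v,z)
bl,br,tl,tr=P(309,167,.037),P(353,167,.037),P(307,331,.003),P(342,331,.003)
b=(bl+br)/2;t=(tl+tr)/2
print(bl,br,tl,tr,np.linalg.norm((br-bl)[:2]),np.linalg.norm((tr-tl)[:2]),np.linalg.norm((t-b)[:2]))
d=(t-b);d[2]=0;d/=np.linalg.norm(d);print("yaw",np.degrees(np.arctan2(d[1],d[0])))
g=b+.016*d; g[2]=.03
print("grasp",g,"tool shift /0.05",(R.T@(g-o["ee_pos"]))/.05)
c=env.get_calibration("wrist");print("cam",ray(c,320,240))
```

```text
t 2.25 pos [0.5254 0.401  0.2554] yaw_y 46.39 z [-0.001 -0.    -1.   ] F [ 0.2 -0.6  0.2] w 0.0883 q [ 0.61  0.24  1.64  0.    1.26 -0.2 ]
[0.49648731 0.4234647  0.037     ] [0.52113604 0.44936567 0.037     ] [0.61741013 0.30433219 0.003     ] [0.64191428 0.33011378 0.003     ] 0.03575499872761467 0.03556885729781686 0.16973989040445822
yaw -44.604178807332744
grasp [0.52020327 0.4251799  0.03      ] tool shift /0.05 [0.40537359 0.28065942 4.50798804]
cam (array([0.4657199 , 0.45798419, 0.38250608]), array([ 0.22693445, -0.19516347, -0.95415511]))
```

Request:
play_rows(increments=[[[0.2, 0.14, 0.4], [0, 0, 0.14], 0], [[0.2, 0.14, 0.4], [0, 0, 0], 0], [[0, 0, 0.5], [0, 0, 0], 0], [[0, 0, 0.5], [0, 0, 0], 0], [[0, 0, 0.5], [0, 0, 0], 0], [[0, 0, 0.5], [0, 0, 0], 0], [[0, 0, 0.2], [0, 0, 0], 0], [[0, 0, 0], [0, 0, 0], 0]])

```text
t: 3.05
ee_pos: [0.5227, 0.4274, 0.1032]
tool_rot: [1.224, 2.891, 0.008]
wrist_force: [0.3, -0.2, -0.7]
width: 0.0881
```

Run:
```python
from h import *
o,R=st()
g=np.array([0.5202,.4252,.03]);print((R.T@(g-o["ee_pos"]))/.05)
cv2.imwrite("pics/w2.png",env.camera("wrist"))
```

```text
t 3.05 pos [0.5227 0.4274 0.1032] yaw_y 44.1 z [ 0.004  0.004 -1.   ] F [ 0.3 -0.2 -0.7] w 0.0881 q [ 0.65  0.39  1.74  0.    1.01 -0.12]
[ 0.00472805 -0.07467912  1.46433076]
```

View pics/w2.png

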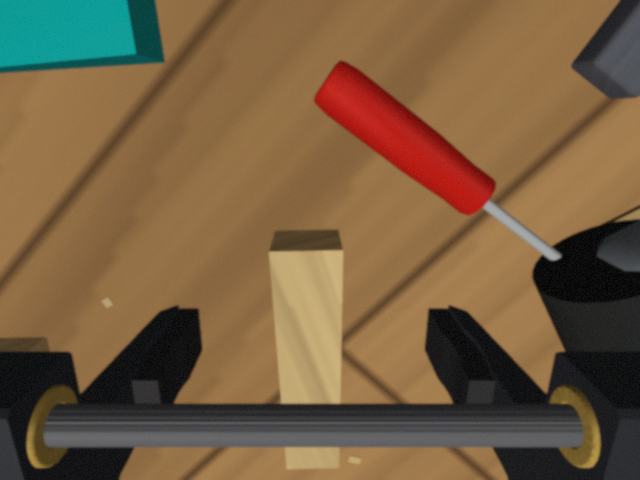

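Request:
play_rows(increments=[[[0, -0.07, 0.4], [0, 0, -0.15], 0], [[0, 0, 0.4], [0, 0, 0], 0], [[0, 0, 0.4], [0, 0, 0], 0], [[0, 0, 0.2], [0, 0, 0], 0], [[0, 0, 0], [0, 0, 0], 0]])

```text
t: 3.6
ee_pos: [0.5273, 0.4301, 0.0425]
tool_rot: [1.199, 2.892, 0.031]
wrist_force: [-0.1, -0.5, 0.2]
width: 0.0882
```

Run:
```python
from h import *
o,R=st()
g=np.array([0.5202,.4252,.03]);print((R.T@(g-o["ee_pos"]))/.05)
```

```text
t 3.6 pos [0.5273 0.4301 0.0425] yaw_y 44.96 z [ 0.018  0.014 -1.   ] F [-0.1 -0.5  0.2] w 0.0882 q [ 0.65  0.46  1.77  0.    0.89 -0.14]
[ 0.03098849 -0.17476774  0.24685155]
```

```bash
cat >> h.py <<'E'
def need(pos,yaw):
    o,R=st(); a=np.radians(yaw); y=np.array([np.cos(a),np.sin(a),0]); z=np.array([0,0,-1.]); x=np.cross(y,z)
    T=np.stack([x,y,z],1)
    r=cv2.Rodrigues(R.T@T)[0].ravel()/.12
    print("shift units",(R.T@(np.array(pos)-o["ee_pos"])/.05).round(3),"turn units",r.round(3))
E
python3 - <<'E'
from h import *
need([0.5202,.4252,.03],45.4)
E
```

```text
t 3.6 pos [0.5273 0.4301 0.0425] yaw_y 44.96 z [ 0.018  0.014 -1.   ] F [-0.1 -0.5  0.2] w 0.0882 q [ 0.65  0.46  1.77  0.    0.89 -0.14]
shift units [ 0.031 -0.175  0.247] turn units [ 0.188  0.024 -0.064]
```

Request:
play_rows(increments=[[[0.03, -0.17, 0.22], [0.19, 0.02, -0.06], 0], [[0, 0, 0], [0, 0, 0], 0]])

```text
t: 3.8
ee_pos: [0.5213, 0.426, 0.0333]
tool_rot: [1.192, 2.905, 0.002]
wrist_force: [0.1, -0.0, -1.1]
width: 0.0881
```

Run:
```python
from h import *
need([0.5202,.4252,.03],45.4)
```

```text
t 3.8 pos [0.5213 0.426  0.0333] yaw_y 45.37 z [ 0.002  0.001 -1.   ] F [ 0.1 -0.  -1.1] w 0.0881 q [ 0.65  0.47  1.78 -0.    0.9  -0.14]
shift units [ 0.005 -0.026  0.067] turn units [ 0.013  0.006 -0.004]
```

Request:
play_rows(increments=[[[0, -0.02, 0.06], [0.01, 0, 0], 120], [[0, 0, 0], [0, 0, 0], 255], [[0, 0, 0], [0, 0, 0], 255], [[0, 0, 0], [0, 0, 0], 255], [[0, 0, 0], [0, 0, 0], 255], [[0, 0, 0], [0, 0, 0], 255], [[0, 0, 0], [0, 0, 0], 255]])

```text
t: 4.5
ee_pos: [0.5221, 0.4265, 0.0331]
tool_rot: [1.192, 2.903, 0.006]
wrist_force: [0.2, 0.2, -0.2]
width: 0.036
```

Run:
```python
from h import *
need([0.5202,.4252,.13],45.4)
cv2.imwrite("pics/w3.png",env.camera("wrist"))
```

```text
t 4.5 pos [0.5221 0.4265 0.0331] yaw_y 45.37 z [ 0.004  0.002 -1.   ] F [ 0.2  0.2 -0.2] w 0.036 q [ 0.65  0.47  1.78 -0.    0.89 -0.14]
shift units [ 0.007 -0.036 -1.939] turn units [ 0.039  0.011 -0.005]
```

View pics/w3.png

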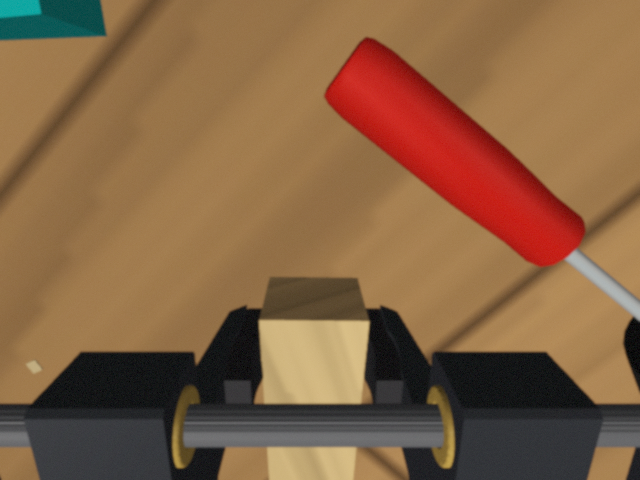

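Request:
play_rows(increments=[[[0, 0, -0.2], [0.03, 0, 0], 255], [[0, 0, -0.5], [0, 0, 0], 255], [[0, 0, -0.5], [0, 0, 0], 255], [[0, 0, -0.5], [0, 0, 0], 255], [[0, 0, 0], [0, 0, 0], 255]])

```text
t: 5.05
ee_pos: [0.5209, 0.4257, 0.1207]
tool_rot: [-1.193, -2.906, 0.005]
wrist_force: [1.0, 1.0, -0.6]
width: 0.0358
```

Run:
```python
from h import *
need([0.446,.027,.115],45.4)
for p in [(480,190),(90,240)]: print(onz("side",*p,0))
cv2.imwrite("pics/s4.png",env.camera("side"))
```

```text
t 5.05 pos [0.5209 0.4257 0.1207] yaw_y 45.36 z [-0.002 -0.003 -1.   ] F [ 1.   1.  -0.6] w 0.0358 q [ 0.65  0.37  1.73 -0.    1.04 -0.14]
shift units [-4.538 -6.726  0.14 ] turn units [-0.028  0.005 -0.006]
[0.98954158 0.09298876 0.        ]
[0.03561593 0.12489261 0.        ]
```

View pics/s4.png

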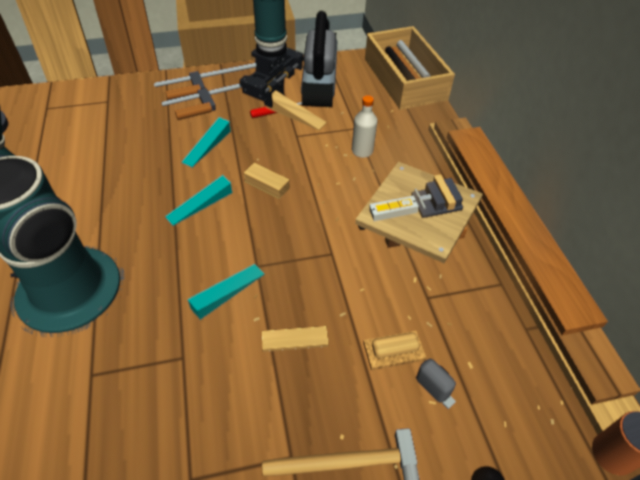

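Request:
play_rows(increments=[[[-0.2, -0.3, 0], [0, 0, 0], 255], [[-0.37, -0.55, 0], [0, 0, 0], 255], [[-0.37, -0.55, 0], [0, 0, 0], 255], [[-0.37, -0.55, 0], [0, 0, 0], 255], [[-0.37, -0.55, 0], [0, 0, 0], 255], [[-0.37, -0.55, 0], [0, 0, 0], 255], [[-0.37, -0.55, 0], [0, 0, 0], 255], [[-0.37, -0.55, 0], [0, 0, 0], 255], [[-0.37, -0.55, 0], [0, 0, 0], 255], [[-0.37, -0.55, 0], [0, 0, 0], 255], [[-0.37, -0.55, 0], [0, 0, 0], 255], [[-0.3, -0.4, 0], [0, 0, 0], 255], [[0, 0, 0], [0, 0, 0], 255]])

```text
t: 6.4
ee_pos: [0.4252, 0.0296, 0.1004]
tool_rot: [-1.178, -2.878, 0.054]
wrist_force: [0.4, 0.3, -1.2]
width: 0.0356
```

Request:
play_rows(increments=[[[0, 0, 0], [0, 0, -0.8], 255], [[0, 0, 0], [0, 0, -0.8], 255], [[0, 0, 0], [0, 0, -0.8], 255], [[0, 0, 0], [0, 0, -0.8], 255], [[0, 0, 0], [0, 0, -0.8], 255], [[0, 0, 0], [0, 0, -0.8], 255], [[0, 0, 0], [0, 0, -0.8], 255], [[0, 0, 0], [0, 0, -0.5], 255], [[0, 0, 0], [0, 0, 0], 255]])

```text
t: 7.3
ee_pos: [0.4116, 0.0316, 0.089]
tool_rot: [-0.029, -3.076, 0.029]
wrist_force: [0.1, 1.2, -0.4]
width: 0.0356
```

Run:
```python
from h import *
need([0.440,.027,.115],90.4)
cv2.imwrite("pics/w5.png",env.camera("wrist"))
```

```text
t 7.3 pos [0.4116 0.0316 0.089 ] yaw_y 88.97 z [-0.065 -0.018 -0.998] F [ 0.1  1.2 -0.4] w 0.0356 q [ 0.03 -0.02  2.26 -0.02  0.96 -1.51]
shift units [-0.534 -0.091 -0.553] turn units [-0.154 -0.541 -0.213]
```

View pics/w5.png

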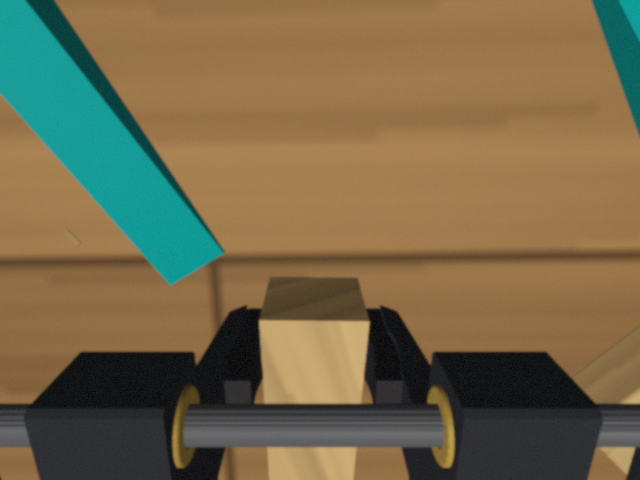

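Request:
play_rows(increments=[[[-0.3, -0.05, -0.3], [-0.08, -0.3, -0.1], 255], [[-0.25, -0.04, -0.25], [-0.08, -0.25, -0.1], 255], [[0, 0, 0], [0, 0, 0], 255]])

```text
t: 7.65
ee_pos: [0.442, 0.0273, 0.1165]
tool_rot: [-0.007, 3.136, 0.003]
wrist_force: [0.3, 0.2, -1.3]
width: 0.0353
```

Run:
```python
from h import *
for p in [(222,250),(170,283)]: print(onz("wrist",*p,0))
need([0.440,.027,.060],90.4)
s=env.camera("scene");d=env.camera("side")
cv2.imwrite("pics/s6.png",cv2.resize(s[170:350,230:470],None,fx=3,fy=3,interpolation=cv2.INTER_CUBIC))
cv2.imwrite("pics/d6.png",cv2.resize(d[100:280,170:490],None,fx=2.5,fy=2.5,interpolation=cv2.INTER_CUBIC))
```

```text
[ 0.44310298 -0.02804573  0.        ]
[ 4.65133332e-01 -6.20381874e-02  2.77555756e-17]
t 7.65 pos [0.442  0.0273 0.1165] yaw_y 90.26 z [ 0.005  0.002 -1.   ] F [ 0.3  0.2 -1.3] w 0.0353 q [ 0.   -0.04  2.23  0.    0.96 -1.57]
shift units [ 0.045 -0.007  1.129] turn units [ 0.017  0.043 -0.02 ]
```

View pics/s6.png

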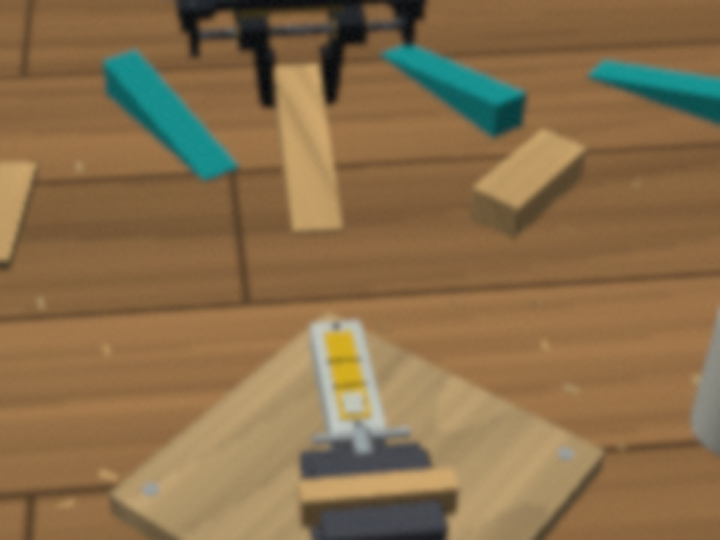

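View pics/d6.png

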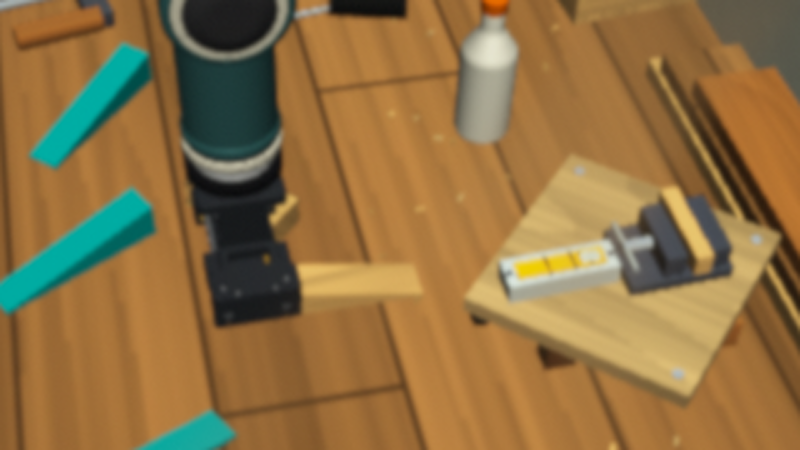

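Request:
play_rows(increments=[[[-0.05, 0, 0.4], [0.02, 0.04, -0.02], 255], [[-0.05, 0, 0.4], [0, 0, 0], 255], [[-0.05, 0, 0.4], [0, 0, 0], 255], [[0, 0, 0], [0, 0, 0], 255]])

```text
t: 8.15
ee_pos: [0.4481, 0.027, 0.0546]
tool_rot: [0.007, -3.14, 0.001]
wrist_force: [-1.5, 0.6, -0.3]
width: 0.0357
```

Run:
```python
from h import *
need([0.450,.027,.034],90.4)
```

```text
t 8.15 pos [0.4481 0.027  0.0546] yaw_y 90.25 z [-0.002 -0.001 -1.   ] F [-1.5  0.6 -0.3] w 0.0357 q [ 0.01  0.07  2.25 -0.    0.82 -1.57]
shift units [-0.038 -0.001  0.411] turn units [-0.005 -0.015 -0.022]
```

Request:
play_rows(increments=[[[-0.02, 0, 0.25], [0, 0, -0.02], 255], [[0, 0, 0.1], [0, 0, 0], 255], [[0, 0, 0.04], [0, 0, 0], 255], [[0, 0, 0], [0, 0, 0], 255]])

```text
t: 8.55
ee_pos: [0.4494, 0.027, 0.0348]
tool_rot: [0.01, -3.14, 0.001]
wrist_force: [0.9, -0.4, -0.9]
width: 0.0358
```

Run:
```python
from h import *
need([0.450,.027,.0335],90.4)
```

```text
t 8.55 pos [0.4494 0.027  0.0348] yaw_y 90.36 z [-0.001 -0.001 -1.   ] F [ 0.9 -0.4 -0.9] w 0.0358 q [ 0.01  0.11  2.26 -0.    0.78 -1.57]
shift units [-0.011 -0.     0.026] turn units [-0.005 -0.012 -0.005]
```

Request:
play_rows(increments=[[[0, 0, 0.03], [0, 0, 0], 255], [[0, 0, 0.02], [0, 0, 0], 255], [[0, 0, 0], [0, 0, 0], 255]])

```text
t: 8.85
ee_pos: [0.4505, 0.027, 0.0334]
tool_rot: [-0.01, 3.141, -0.001]
wrist_force: [-0.2, 0.3, -1.1]
width: 0.0356
```

Run:
```python
from h import *
need([0.450,.027,.0335],90.4)
s=env.camera("scene");d=env.camera("side")
cv2.imwrite("pics/s7.png",cv2.resize(s[190:310,260:420],None,fx=5,fy=5,interpolation=cv2.INTER_CUBIC))
cv2.imwrite("pics/d7.png",cv2.resize(d[170:260,260:420],None,fx=5,fy=5,interpolation=cv2.INTER_CUBIC))
```

```text
t 8.85 pos [0.4505 0.027  0.0334] yaw_y 90.37 z [ 0.001 -0.001 -1.   ] F [-0.2  0.3 -1.1] w 0.0356 q [ 0.01  0.11  2.26 -0.    0.77 -1.57]
shift units [ 0.009 -0.001 -0.003] turn units [-0.005  0.008 -0.004]
```

View pics/s7.png

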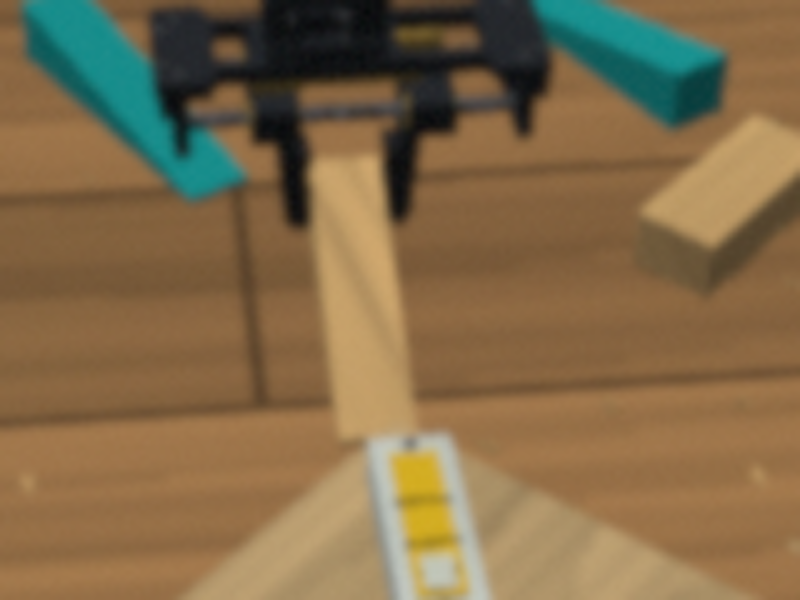

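View pics/d7.png

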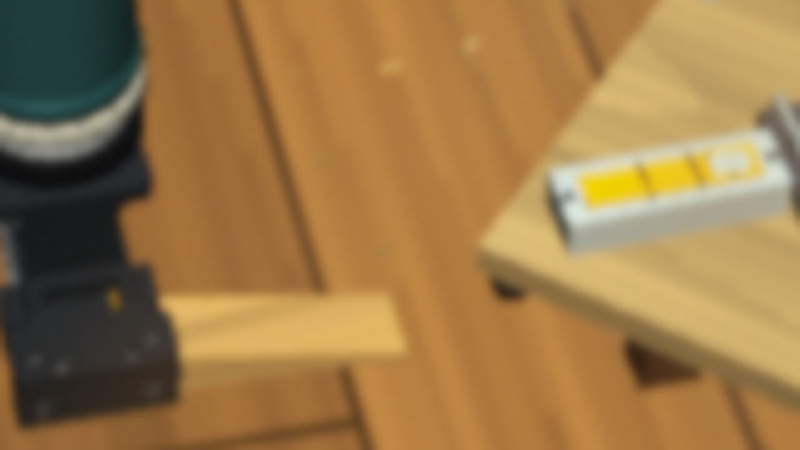

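Run:
```python
from h import *
for p in [(327.6,277.6),(343,276)]: print("scene tip",onz("scene",*p,.003).round(4))
f=lambda u,v:(260+u/5,170+v/5)
for p in [(391,293),(407,354)]: print("side tip",onz("side",*f(*p),.003).round(4))
print("foot",onz("side",*f(508,297),.009).round(4))
print("corner top", onz("side",*f(480,250),.046).round(4))
```

```text
scene tip [0.6026 0.0076 0.003 ]
scene tip [0.6008 0.043  0.003 ]
side tip [0.6046 0.0396 0.003 ]
side tip [0.6029 0.0024 0.003 ]
foot [0.6563 0.0213 0.009 ]
corner top [0.6399 0.0219 0.046 ]
```

Request:
play_rows(increments=[[[-0.1, 0.03, 0], [0, 0, 0], 255], [[-0.14, 0, 0], [0, 0, 0], 255], [[-0.14, 0, 0], [0, 0, 0], 255], [[-0.14, 0, 0], [0, 0, 0], 255], [[-0.14, 0, 0], [0, 0, 0], 255], [[-0.14, 0, 0], [0, 0, 0], 255], [[-0.14, 0, 0], [0, 0, 0], 255], [[-0.1, 0, 0], [0, 0, 0], 255], [[0, 0, 0], [0, 0, 0], 255]])

```text
t: 9.85
ee_pos: [0.5089, 0.029, 0.0339]
tool_rot: [-0.01, 3.138, -0.001]
wrist_force: [-0.3, 0.5, -1.5]
width: 0.036
```

```bash
cat >> h.py <<'E'
def look(tag):
    s=env.camera("scene");d=env.camera("side")
    a=cv2.resize(s[215:335,290:390],None,fx=4.5,fy=4.5,interpolation=cv2.INTER_CUBIC)
    b=cv2.resize(d[165:245,320:440],None,fx=2.8,fy=2.8,interpolation=cv2.INTER_CUBIC)
    W=np.zeros((540,450+336,3),np.uint8);W[:a.shape[0],:a.shape[1]]=a;W[:b.shape[0],450:450+b.shape[1]]=b
    cv2.imwrite(f"pics/{tag}.png",W)
    for n,im in(("scene",s),("side",d)):
        h=cv2.cvtColor(im,cv2.COLOR_BGR2HSV).astype(int)
        m=((h[...,0]>18)&(h[...,0]<34)&(h[...,1]>200)&(h[...,2]>150)).astype(np.uint8)
        k,l,stt,_=cv2.connectedComponentsWithStats(cv2.dilate(m,np.ones((3,3))))
        lo,hi=proj(n,[[.66,.03,.08],[.80,.03,.08]])
        i=max(range(1,k),key=lambda j:stt[j,4]*(np.linalg.norm(stt[j,:2]+stt[j,2:4]/2-(lo+hi)/2)<40))
        p=np.argwhere((l==i)&(m>0))[:,::-1].astype(np.int32)
        r=cv2.minAreaRect(cv2.convexHull(p));c=np.array(r[0])
        bx=cv2.boxPoints(r);e1,e2=bx[1]-bx[0],bx[2]-bx[1];e=e1 if np.linalg.norm(e1)>np.linalg.norm(e2) else e2
        L=np.linalg.norm(e);u=e/L
        if u@(hi-lo)<0:u=-u
        hull=np.zeros(m.shape,np.uint8);cv2.fillConvexPoly(hull,cv2.convexHull(p),1)
        q=np.argwhere((hull>0)&(h[...,1]<110)&(h[...,2]>140))[:,::-1].astype(float)
        if len(q)==0: print(n,"no bubble");continue
        w=110-h[q[:,1].astype(int),q[:,0].astype(int),1]
        bc=(q*w[:,None]).sum(0)/w.sum()
        A,B,C,D=[onz(n,*x,.078) for x in (c-u*L/2,c+u*L/2,c,bc)]
        ax=(B-A)/np.linalg.norm(B-A)
        print(n,"vial len",np.linalg.norm(B-A).round(4),"bubble mm",(1000*(D-(A+B)/2)@ax).round(1),"npix",len(q))
E
python3 - <<'E'
from h import *
need([0.499,.0285,.0334],90.4)
look("l8")
E
```

```text
t 9.85 pos [0.5089 0.029  0.0339] yaw_y 90.37 z [ 0.003 -0.001 -1.   ] F [-0.3  0.5 -1.5] w 0.036 q [ 0.01  0.21  2.14 -0.    0.79 -1.57]
shift units [ 0.199 -0.01   0.009] turn units [-0.005  0.027 -0.005]
scene no bubble
side no bubble
```

View pics/l8.png

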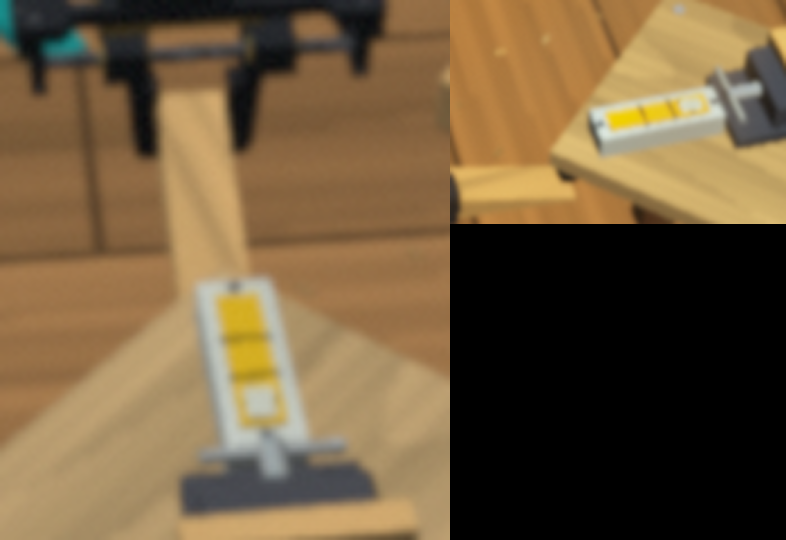

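Run:
```python
import cv2,numpy as np
for n,im,(x0,x1,y0,y1) in (("scene",cv2.imread("pics/scene0.png"),(334,362,276,314)),("side",cv2.imread("pics/side0.png"),(368,420,196,220))):
    h=cv2.cvtColor(im,cv2.COLOR_BGR2HSV)[y0:y1,x0:x1]
    print(n)
    for r in h[::2]: print(" ".join(f"{a[0]}/{a[1]}/{a[2]}" for a in r[::3]))
```

```text
scene
16/110/164 18/87/181 18/85/184 17/85/171 16/74/166 15/80/165 16/135/153 15/134/154 16/136/152 16/135/153
20/37/181 26/21/194 26/21/168 26/22/162 28/23/188 23/24/181 15/129/156 16/133/152 16/132/153 15/136/156
30/17/185 27/35/199 22/93/194 22/106/194 23/104/202 38/15/189 17/106/166 16/132/159 16/132/153 16/135/160
30/17/178 24/49/199 23/203/210 23/204/211 23/177/209 32/19/191 19/82/172 17/112/169 16/129/162 16/134/162
30/15/168 27/36/197 24/208/210 24/213/211 24/198/210 27/31/192 19/65/176 19/102/172 18/109/166 16/123/159
30/20/162 34/21/195 23/195/211 24/215/211 24/210/210 25/51/195 20/47/180 19/101/170 19/101/170 18/107/165
21/31/162 40/16/197 23/178/201 23/212/200 23/208/199 24/76/187 23/28/181 19/100/168 18/101/170 18/101/164
21/46/161 47/12/191 23/152/170 24/210/176 23/211/184 22/104/179 30/18/182 19/98/172 19/101/166 19/102/158
19/60/161 49/11/190 23/120/196 24/211/207 24/215/209 23/144/204 35/15/187 19/92/171 18/101/162 18/101/161
19/75/163 55/8/185 23/96/199 24/213/211 24/214/211 23/169/208 37/17/191 19/81/167 18/101/157 18/102/168
19/82/162 50/9/176 23/62/196 24/210/210
[... 2436 characters left out ...]
6/217 38/22/213 41/18/202 32/20/187 28/26/177 26/33/170 25/36/169 24/38/167 25/37/167 24/36/168 25/42/170 23/50/175 21/71/183 19/116/125
20/121/204 20/97/123 54/13/192 48/15/203 39/19/187 32/22/175 28/29/170 27/32/167 25/35/167 25/37/167 23/39/168 23/47/170 22/55/172 20/72/176 20/91/184 20/105/196 20/116/204 20/125/170
21/119/218 20/114/163 32/24/149 32/24/168 30/26/166 27/31/166 27/32/166 26/37/167 23/46/171 21/61/175 21/79/181 20/97/186 20/110/190 20/119/187 20/122/186 20/123/191 20/121/200 20/122/198
21/118/221 20/119/202 28/29/150 30/28/166 25/36/169 24/45/171 22/66/177 20/84/180 20/102/188 20/114/195 20/119/195 20/122/194 20/121/194 20/122/194 20/123/190 20/125/188 20/123/188 20/122/194
```

```bash
cat >> h.py <<'E'
ENDS={"scene":((342.8,281),(349.3,310)),"side":((377,208),(412,201.4))}
def prof(n,im):
    a,b=[np.array(x,float) for x in ENDS[n]];u=(b-a)/np.linalg.norm(b-a);v=np.array([-u[1],u[0]])
    L=np.linalg.norm(b-a);t=np.arange(-6,L+6,.1);best=None
    lab=cv2.cvtColor(im,cv2.COLOR_BGR2HSV).astype(np.float32)
    def samp(o):
        p=a+u*t[:,None]+v*o
        return cv2.remap(lab,p[:,0:1].astype(np.float32),p[:,1:2].astype(np.float32),cv2.INTER_LINEAR)[:,0,1:]
    offs=np.arange(-5,5.1,.5);S=[samp(o) for o in offs]
    tot=np.array([np.sum(s[:,0]) for s in S]);tot=np.convolve(tot,np.ones(3),'same');tot[[0,-1]]=0
    o=offs[np.argmax(tot)]
    s=np.mean([samp(o-.7),samp(o),samp(o+.7)],0)
    return t,s[:,0],s[:,1],o,L
def bub(n,im,show=False):
    t,s,V,o,L=prof(n,im)
    sc=84/L
    y=np.where(s>110)[0]; e0,e1=t[y[0]],t[y[-1]]
    mid=(e0+e1)/2
    dx=(t-mid)
    def dip(x0):
        k=np.abs(dx*sc-x0)<7; j=np.argmin(np.where(k,V,999)); return dx[j]*sc
    w=np.clip(120-s,0,None)*((t>e0+1.5)&(t<e1-1.5))
    bc=(w*dx).sum()/max(w.sum(),1e-6)*sc
    d1,d2=dip(-12),dip(12)
    print(n,"off",o,"len",((e1-e0)*sc).round(1),"lines",d1.round(1),d2.round(1),"bubble",bc.round(1),"rel lines",(bc-(d1+d2)/2).round(1))
    if show:
        for i in range(0,len(t),10): print((dx[i]*sc).round(1),int(s[i]),int(V[i]))
def look(tag):
    s=env.camera("scene");d=env.camera("side")
    a=cv2.resize(s[215:335,290:390],None,fx=4.5,fy=4.5,interpolation=cv2.INTER_CUBIC)
    b=cv2.resize(d[165:245,320:440],None,fx=2.8,fy=2.8,interpolation=cv2.INTER_CUBIC)
    c=cv2.resize(d[190:220,368:423],None,fx=6,fy=6,interpolation=cv2.INTER_CUBIC)
    W=np.zeros((540,450+336,3),np.uint8);W[:a.shape[0],:a.shape[1]]=a;W[:b.shape[0],450:450+b.shape[1]]=b
    W[300:300+c.shape[0],450:450+c.shape[1]]=c
    cv2.imwrite(f"pics/{tag}.png",W); cv2.imwrite(f"pics/{tag}_raw_scene.png",s);cv2.imwrite(f"pics/{tag}_raw_side.png",d)
    bub("scene",s);bub("side",d)
E
python3 - <<'E'
from h import *
bub("scene",cv2.imread("pics/scene0.png"),True);bub("side",cv2.imread("pics/side0.png"),True)
E
```

```text
scene off 0.5 len 83.1 lines -15.0 10.5 bubble 27.4 rel lines 29.7
-55.4 104 177
-52.6 81 175
-49.7 48 159
-46.9 28 147
-44.1 58 162
-41.3 118 189
-38.4 174 205
-35.6 205 210
-32.8 214 210
-30.0 213 210
-27.1 214 211
-24.3 214 211
-21.5 215 208
-18.7 212 200
-15.8 210 183
-13.0 211 181
-10.2 212 198
-7.3 214 207
-4.5 213 210
-1.7 214 210
1.1 214 209
4.0 214 204
6.8 212 189
9.6 206 175
12.4 182 179
15.3 134 192
18.1 79 197
20.9 38 196
23.7 21 196
26.6 18 197
29.4 18 196
32.2 21 193
35.0 44 186
37.9 92 181
40.7 115 176
43.5 80 162
46.4 30 148
49.2 9 146
52.0 13 153
54.8 15 159
57.7 14 161
60.5 14 162
side off 0.5 len 83.5 lines -11.3 12.7 bubble 29.4 rel lines 28.7
-54.0 17 123
-51.6 12 157
-49.3 13 172
-46.9 13 188
-44.6 33 207
-42.2 96 223
-39.9 179 234
-37.5 237 238
-35.1 251 239
-32.8 250 239
-30.4 250 239
-28.1 251 238
-25.7 250 238
-23.3 247 238
-21.0 247 238
-18.6 242 237
-16.3 236 234
-13.9 227 223
-11.6 220 213
-9.2 225 224
-6.8 229 232
-4.5 228 235
-2.1 227 235
0.2 226 235
2.6 224 234
5.0 223 233
7.3 220 232
9.7 213 223
12.0 205 208
14.4 204 211
16.7 191 223
19.1 142 225
21.5 85 222
23.8 57 219
26.2 51 215
28.5 48 211
30.9 45 211
33.3 46 215
35.6 60 219
38.0 95 223
40.3 117 225
42.7 89 218
45.0 43 201
47.4 21 184
49.8 16 173
52.1 18 157
54.5 23 131
56.8 31 109
```

Request:
play_rows(increments=[[[-0.08, -0.01, 0], [0, 0.03, 0], 255], [[-0.1, 0, 0], [0, 0, 0], 255], [[-0.1, 0, 0], [0, 0, 0], 255], [[-0.1, 0, 0], [0, 0, 0], 255], [[0, 0, 0], [0, 0, 0], 255]])

```text
t: 10.45
ee_pos: [0.5277, 0.0286, 0.0337]
tool_rot: [0.01, -3.139, 0.001]
wrist_force: [-0.3, -0.1, -0.7]
width: 0.0357
```

Run:
```python
from h import *
need([0.54,.0285,.0334],90.4)
look("l9")
```

```text
t 10.45 pos [0.5277 0.0286 0.0337] yaw_y 90.37 z [-0.002 -0.001 -1.   ] F [-0.3 -0.1 -0.7] w 0.0357 q [ 0.01  0.24  2.1  -0.    0.81 -1.57]
shift units [-0.247 -0.004  0.005] turn units [-0.005 -0.019 -0.005]
scene off 0.5 len 83.1 lines -15.0 10.5 bubble 27.4 rel lines 29.7
side off 0.5 len 83.5 lines -11.3 12.7 bubble 29.4 rel lines 28.7
```

View pics/l9.png

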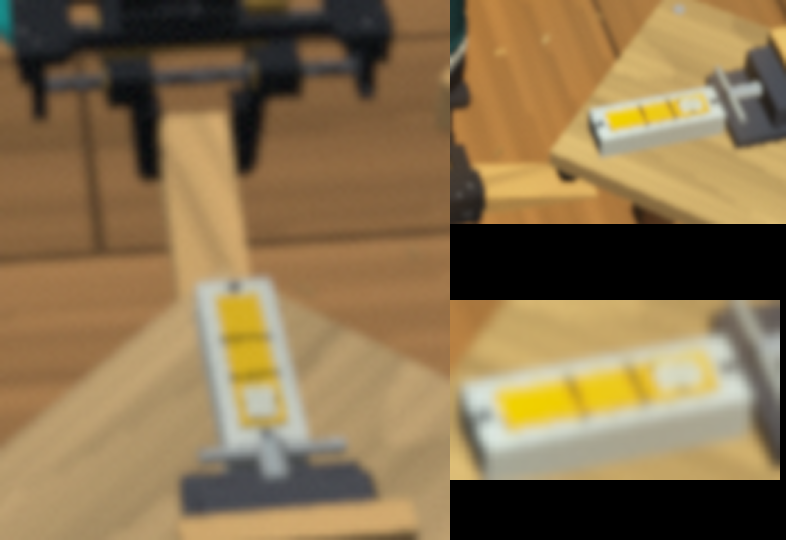

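Request:
play_rows(increments=[[[-0.08, 0, 0], [0, -0.02, 0], 255], [[-0.1, 0, 0], [0, 0, 0], 255], [[-0.1, 0, 0], [0, 0, 0], 255], [[-0.1, 0, 0], [0, 0, 0], 255], [[0, 0, 0], [0, 0, 0], 255]])

```text
t: 11.05
ee_pos: [0.5398, 0.0286, 0.0331]
tool_rot: [0.01, -3.124, 0.001]
wrist_force: [1.6, -0.4, -0.4]
width: 0.036
```

Run:
```python
from h import *
need([0.54,.0285,.0334],90.4)
look("l10")
```

```text
t 11.05 pos [0.5398 0.0286 0.0331] yaw_y 90.36 z [-0.017 -0.001 -1.   ] F [ 1.6 -0.4 -0.4] w 0.036 q [ 0.01  0.27  2.06 -0.    0.83 -1.57]
shift units [-0.003 -0.003 -0.006] turn units [-0.006 -0.143 -0.007]
scene off 0.5 len 82.8 lines -14.8 10.6 bubble 27.5 rel lines 29.6
side off 0.5 len 83.5 lines -11.3 12.7 bubble 29.4 rel lines 28.7
```

Request:
play_rows(increments=[[[-0.15, 0, 0], [0, -0.1, 0], 255], [[-0.15, 0, 0], [0, -0.05, 0], 255], [[-0.15, 0, 0], [0, 0, 0], 255]])

```text
t: 11.45
ee_pos: [0.5448, 0.0287, 0.0324]
tool_rot: [0.01, -3.102, 0.002]
wrist_force: [-19.4, -0.6, 21.4]
width: 0.0357
```

Run:
```python
from h import *
need([0.56,.0285,.0334],90.4)
look("l11")
```

```text
t 11.45 pos [0.5448 0.0287 0.0324] yaw_y 90.36 z [-0.04  -0.001 -0.999] F [-19.4  -0.6  21.4] w 0.0357 q [ 0.01  0.29  2.04 -0.    0.86 -1.57]
shift units [-0.304 -0.005 -0.033] turn units [-0.009 -0.333 -0.006]
scene off 0.5 len 83.1 lines -15.0 10.5 bubble 27.4 rel lines 29.6
side off 0.5 len 83.3 lines -11.2 12.9 bubble 29.5 rel lines 28.7
```

Request:
play_rows(increments=[[[0, 0, 0], [0, 0, 0], 90], [[0, 0, 0], [0, 0, 0], 90], [[0, 0, 0], [0, 0, 0], 90], [[0, 0, 0], [0, 0, 0], 90]])

```text
t: 11.95
ee_pos: [0.5472, 0.0288, 0.0326]
tool_rot: [0.01, -3.107, 0.002]
wrist_force: [-0.7, 0.8, 0.2]
width: 0.0571
```

Run:
```python
from h import *
need([0.50,.0285,.031],90.4)
```

```text
t 11.95 pos [0.5472 0.0288 0.0326] yaw_y 90.38 z [-0.035 -0.001 -0.999] F [-0.7  0.8  0.2] w 0.0571 q [ 0.01  0.29  2.03 -0.    0.85 -1.57]
shift units [0.943 0.001 0.065] turn units [-0.008 -0.29  -0.003]
```

Request:
play_rows(increments=[[[0.25, 0, 0], [0, -0.2, 0], 90], [[0.3, 0, 0], [0, -0.09, 0], 90], [[0.3, 0, 0], [0, 0, 0], 90], [[0.1, 0, 0], [0, 0, 0], 90], [[0, 0, 0], [0, 0, 0], 255], [[0, 0, 0], [0, 0, 0], 255], [[0, 0, 0], [0, 0, 0], 255], [[0, 0, 0], [0, 0, 0], 255], [[0, 0, 0], [0, 0, 0], 255]])

```text
t: 12.85
ee_pos: [0.5052, 0.0284, 0.0341]
tool_rot: [-0.01, 3.131, -0.001]
wrist_force: [0.3, -0.8, -0.2]
width: 0.0191
```

Run:
```python
from h import *
need([0.515,.0285,.031],90.4)
look("l12")
cv2.imwrite("pics/w12.png",env.camera("wrist"))
```

```text
t 12.85 pos [0.5052 0.0284 0.0341] yaw_y 90.38 z [ 0.01  -0.001 -1.   ] F [ 0.3 -0.8 -0.2] w 0.0191 q [ 0.01  0.2   2.15 -0.    0.78 -1.57]
shift units [-0.196 -0.     0.064] turn units [-0.008  0.086 -0.003]
scene off 0.5 len 83.1 lines -15.0 10.5 bubble 27.4 rel lines 29.7
side off 0.5 len 83.5 lines -11.3 12.7 bubble 29.5 rel lines 28.8
```

View pics/l12.png

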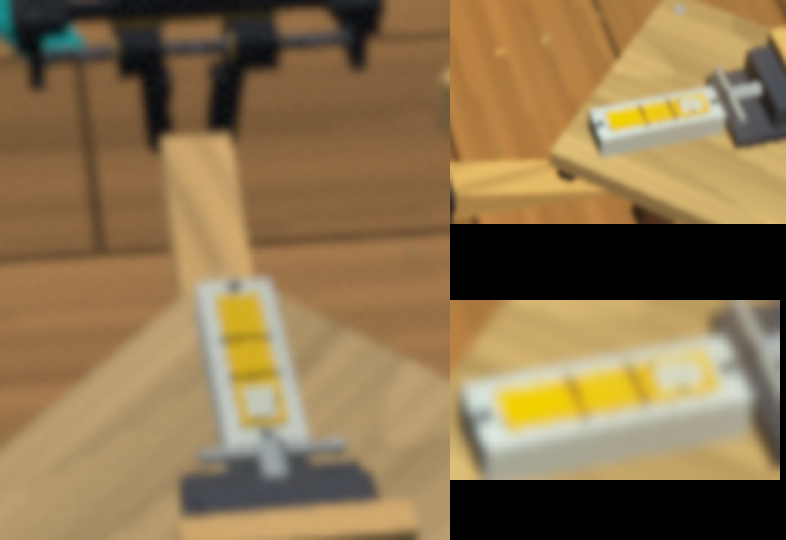

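View pics/w12.png

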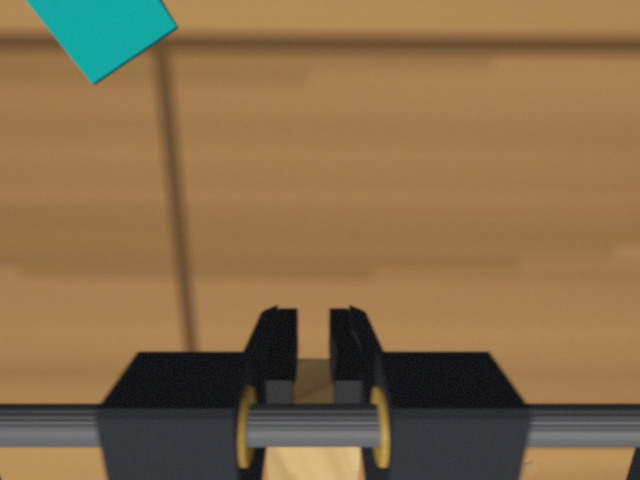

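Request:
play_rows(increments=[[[-0.1, 0, 0.09], [0, 0.08, 0], 200], [[-0.1, 0, 0], [0, 0, 0], 200], [[-0.1, 0, 0], [0, 0, 0], 200]])

```text
t: 13.3
ee_pos: [0.5189, 0.0285, 0.0288]
tool_rot: [0.01, -3.137, 0.002]
wrist_force: [-12.2, -0.5, 10.3]
width: 0.0191
```

Run:
```python
from h import *
need([0.54,.0285,.030],90.4)
```

```text
t 13.3 pos [0.5189 0.0285 0.0288] yaw_y 90.37 z [-0.005 -0.001 -1.   ] F [-12.2  -0.5  10.3] w 0.0191 q [ 0.01  0.24  2.12 -0.    0.79 -1.57]
shift units [-0.421 -0.003 -0.026] turn units [-0.008 -0.038 -0.004]
```

Request:
play_rows(increments=[[[-0.15, 0, -0.05], [0, -0.04, 0], 200], [[-0.15, 0, -0.05], [0, -0.04, 0], 200], [[-0.15, 0, -0.05], [0, -0.04, 0], 200]])

```text
t: 13.6
ee_pos: [0.5286, 0.0286, 0.03]
tool_rot: [0.01, -3.12, 0.002]
wrist_force: [-9.4, 0.5, -2.0]
width: 0.0189
```

Run:
```python
from h import *
need([0.54,.0285,.030],90.4)
look("l13")
```

```text
t 13.6 pos [0.5286 0.0286 0.03  ] yaw_y 90.37 z [-0.022 -0.001 -1.   ] F [-9.4  0.5 -2. ] w 0.0189 q [ 0.01  0.26  2.08 -0.    0.82 -1.57]
shift units [-0.227 -0.004 -0.005] turn units [-0.009 -0.179 -0.004]
scene off -1.5 len 97.2 lines -7.1 18.1 bubble 10.0 rel lines 4.5
side off 0.5 len 83.5 lines -11.3 12.7 bubble 29.5 rel lines 28.8
```

Request:
play_rows(increments=[[[-0.15, 0, -0.04], [0, -0.15, 0], 200], [[-0.14, 0, -0.04], [0, -0.1, 0], 200]])

```text
t: 13.9
ee_pos: [0.5329, 0.0287, 0.0288]
tool_rot: [0.01, -3.126, 0.002]
wrist_force: [-16.3, 0.0, 12.1]
width: 0.019
```

Run:
```python
from h import *
need([0.54,.0285,.030],90.4)
look("l14")
```

```text
t 13.9 pos [0.5329 0.0287 0.0288] yaw_y 90.38 z [-0.015 -0.001 -1.   ] F [-16.3   0.   12.1] w 0.019 q [ 0.01  0.26  2.08 -0.    0.81 -1.57]
shift units [-0.141 -0.005 -0.026] turn units [-0.01  -0.128 -0.003]
scene off -1.5 len 97.2 lines -7.1 18.1 bubble 9.9 rel lines 4.4
side off 0.5 len 83.5 lines -11.3 12.7 bubble 29.5 rel lines 28.8
```

View pics/l14.png

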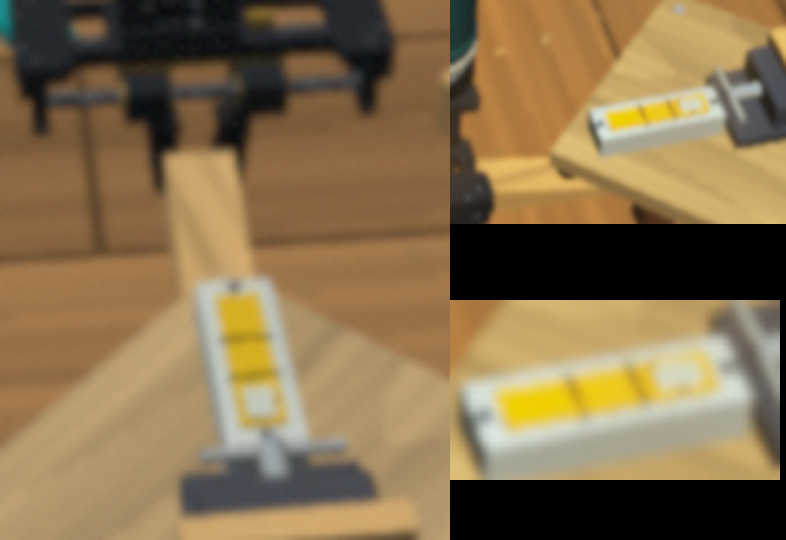

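```bash
sed -i 's/tot=np.array(\[np.sum(s\[:,0\]) for s in S\])/tot=np.array([np.sum(s[:,0]>170) for s in S])/' h.py
python3 - <<'E'
from h import *
bub("scene",cv2.imread("pics/l14_raw_scene.png"));bub("side",cv2.imread("pics/l14_raw_side.png"))
E
```

```text
scene off 1.5 len 82.8 lines -13.7 10.6 bubble 27.6 rel lines 29.1
side off 0.0 len 83.0 lines -10.8 13.2 bubble 29.6 rel lines 28.4
```

Request:
play_rows(increments=[[[-0.17, 0, -0.08], [0, -0.1, 0], 200], [[-0.17, 0, -0.06], [0, -0.06, 0], 200], [[-0.17, 0, -0.05], [0, -0.06, 0], 200]])

```text
t: 14.3
ee_pos: [0.537, 0.0288, 0.0289]
tool_rot: [0.01, -3.104, 0.002]
wrist_force: [-19.3, 0.2, 14.7]
width: 0.0189
```

Run:
```python
from h import *
need([0.54,.0285,.030],90.4)
look("l15")
```

```text
t 14.3 pos [0.537  0.0288 0.0289] yaw_y 90.39 z [-0.037 -0.002 -0.999] F [-19.3   0.2  14.7] w 0.0189 q [ 0.01  0.28  2.06 -0.    0.84 -1.57]
shift units [-0.059 -0.007 -0.023] turn units [-0.011 -0.309 -0.002]
scene off 1.0 len 83.4 lines -13.7 10.3 bubble 27.3 rel lines 29.0
side off 0.0 len 82.8 lines -10.7 13.3 bubble 29.7 rel lines 28.4
```

Request:
play_rows(increments=[[[-0.18, 0, -0.14], [0, -0.2, 0], 200], [[-0.18, 0, -0.12], [0, -0.2, 0], 200]])

```text
t: 14.6
ee_pos: [0.5391, 0.0289, 0.0338]
tool_rot: [0.011, -3.116, 0.002]
wrist_force: [-12.9, 0.1, -3.2]
width: 0.0188
```

Run:
```python
from h import *
need([0.54,.0285,.030],90.4)
look("l16")
```

```text
t 14.6 pos [0.5391 0.0289 0.0338] yaw_y 90.39 z [-0.025 -0.002 -1.   ] F [-12.9   0.1  -3.2] w 0.0188 q [ 0.01  0.27  2.06 -0.    0.84 -1.57]
shift units [-0.02  -0.008  0.075] turn units [-0.012 -0.211 -0.001]
scene off -2.0 len 82.5 lines -14.1 9.0 bubble 23.1 rel lines 25.6
side off 0.5 len 84.4 lines -12.0 13.7 bubble 25.7 rel lines 24.9
```

View pics/l16.png

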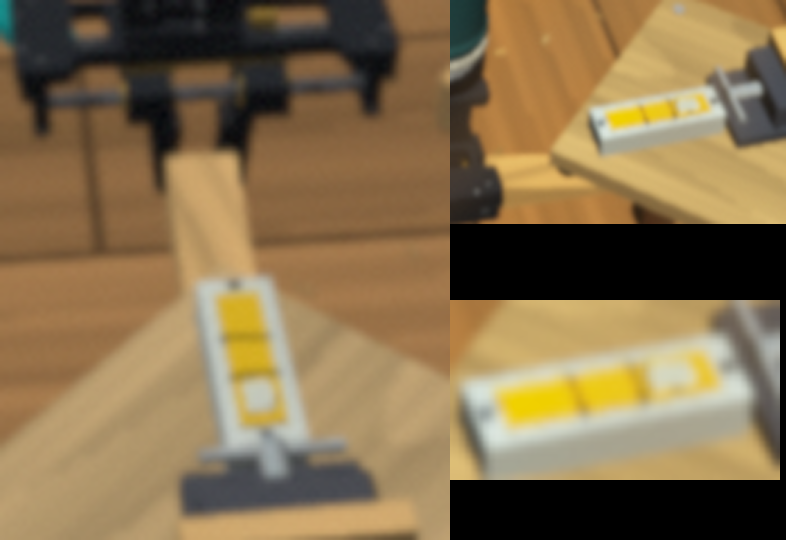

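Request:
play_rows(increments=[[[0.12, 0, 0], [0, -0.1, 0], 200], [[0.05, 0, 0.06], [0, -0.1, 0], 200], [[0, 0, 0], [0, 0, 0], 200]])

```text
t: 15.0
ee_pos: [0.5289, 0.0289, 0.0289]
tool_rot: [0.011, -3.139, 0.002]
wrist_force: [-0.3, 0.6, -0.5]
width: 0.0191
```

Run:
```python
from h import *
need([0.54,.0285,.030],90.4)
look("l17")
```

```text
t 15.0 pos [0.5289 0.0289 0.0289] yaw_y 90.4 z [-0.003 -0.001 -1.   ] F [-0.3  0.6 -0.5] w 0.0191 q [ 0.01  0.25  2.1  -0.    0.8  -1.57]
shift units [-0.222 -0.009 -0.022] turn units [-0.012 -0.025 -0.001]
scene off 1.5 len 83.1 lines -13.6 10.5 bubble 27.4 rel lines 29.0
side off 0.5 len 83.5 lines -11.3 12.7 bubble 29.5 rel lines 28.8
```

View pics/l17.png

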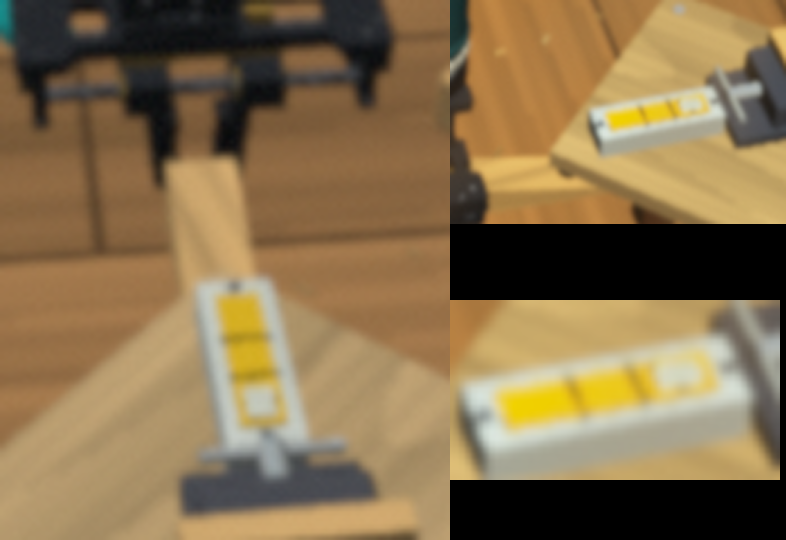

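Request:
play_rows(increments=[[[-0.15, 0, -0.03], [0, -0.03, 0], 200], [[-0.2, 0, -0.06], [0, -0.1, 0], 200], [[-0.22, 0, -0.07], [0, -0.12, 0], 200]])

```text
t: 15.4
ee_pos: [0.5478, 0.029, 0.0333]
tool_rot: [-0.011, 3.14, -0.002]
wrist_force: [-13.6, 0.2, -3.1]
width: 0.0186
```

Run:
```python
from h import *
need([0.54,.0285,.028],90.4)
look("l18")
```

```text
t 15.4 pos [0.5478 0.029  0.0333] yaw_y 90.39 z [ 0.002 -0.001 -1.   ] F [-13.6   0.2  -3.1] w 0.0186 q [ 0.01  0.27  2.06 -0.    0.81 -1.57]
shift units [ 0.156 -0.01   0.105] turn units [-0.011  0.017 -0.001]
scene off 2.0 len 84.8 lines -14.7 10.7 bubble 21.8 rel lines 23.7
side off -0.5 len 83.7 lines -11.7 12.6 bubble 21.6 rel lines 21.2
```

Request:
play_rows(increments=[[[-0.05, 0, 0.08], [0, 0, 0], 200], [[-0.15, 0, 0], [0, -0.06, 0], 200], [[-0.15, 0, -0.03], [0, -0.08, 0], 200]])

```text
t: 15.8
ee_pos: [0.5508, 0.0291, 0.0276]
tool_rot: [0.011, -3.123, 0.003]
wrist_force: [-22.9, 0.0, 16.5]
width: 0.0192
```

Run:
```python
from h import *
need([0.54,.0285,.028],90.4)
look("l19")
```

```text
t 15.8 pos [0.5508 0.0291 0.0276] yaw_y 90.4 z [-0.018 -0.002 -1.   ] F [-22.9   0.   16.5] w 0.0192 q [ 0.01  0.3   2.04 -0.    0.82 -1.57]
shift units [ 0.216 -0.011 -0.003] turn units [-0.013 -0.152 -0.001]
scene off 3.0 len 84.2 lines -14.7 10.7 bubble 19.6 rel lines 21.6
side off 0.5 len 83.7 lines -12.1 13.8 bubble 22.6 rel lines 21.7
```

View pics/l19.png

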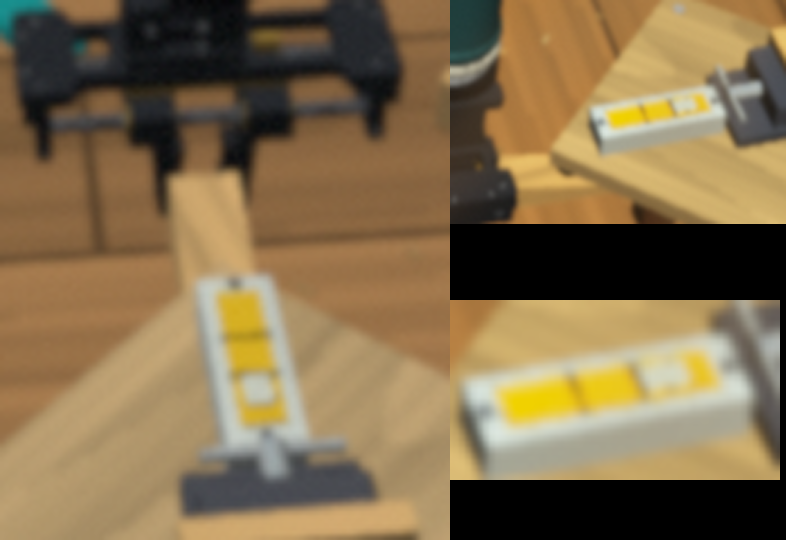

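Request:
play_rows(increments=[[[-0.2, 0, -0.08], [0, -0.12, 0], 200], [[-0.2, 0, -0.04], [0, -0.06, 0], 200], [[-0.2, 0, -0.03], [0, -0.06, 0], 200]])

```text
t: 16.2
ee_pos: [0.5587, 0.0293, 0.0273]
tool_rot: [0.011, -3.102, 0.003]
wrist_force: [-25.2, -0.1, 22.6]
width: 0.0193
```

Run:
```python
from h import *
need([0.54,.0285,.028],90.4)
look("l20")
```

```text
t 16.2 pos [0.5587 0.0293 0.0273] yaw_y 90.4 z [-0.04  -0.002 -0.999] F [-25.2  -0.1  22.6] w 0.0193 q [ 0.01  0.32  2.01 -0.    0.85 -1.57]
shift units [ 0.375 -0.013  0.001] turn units [-0.015 -0.33  -0.   ]
scene off 3.0 len 84.2 lines -14.4 10.7 bubble 17.0 rel lines 18.8
side off -0.5 len 84.4 lines -12.0 18.9 bubble 19.0 rel lines 15.6
```

Request:
play_rows(increments=[[[-0.2, 0, -0.1], [0, -0.25, 0], 200], [[-0.2, 0, -0.05], [0, -0.12, 0], 200], [[-0.2, 0, -0.04], [0, -0.08, 0], 200]])

```text
t: 16.6
ee_pos: [0.5707, 0.0298, 0.0272]
tool_rot: [0.012, -3.115, 0.003]
wrist_force: [-14.6, 0.5, 4.3]
width: 0.0191
```

Run:
```python
from h import *
need([0.54,.0285,.028],90.4)
look("l21")
```

```text
t 16.6 pos [0.5707 0.0298 0.0272] yaw_y 90.43 z [-0.027 -0.002 -1.   ] F [-14.6   0.5   4.3] w 0.0191 q [ 0.01  0.33  1.99 -0.    0.85 -1.57]
shift units [ 0.614 -0.021  0.001] turn units [-0.013 -0.221  0.005]
scene off -2.0 len 85.6 lines -14.8 11.4 bubble 10.1 rel lines 11.8
side off -1.0 len 83.7 lines -11.9 13.6 bubble 11.8 rel lines 11.0
```

Request:
play_rows(increments=[[[-0.16, 0, -0.05], [0, -0.18, 0], 200], [[-0.16, 0, -0.03], [0, -0.08, 0], 200]])

```text
t: 16.9
ee_pos: [0.5738, 0.0298, 0.0271]
tool_rot: [0.012, -3.115, 0.003]
wrist_force: [-28.0, -0.8, 27.1]
width: 0.0197
```

Run:
```python
from h import *
need([0.54,.0285,.028],90.4)
look("l22")
```

```text
t 16.9 pos [0.5738 0.0298 0.0271] yaw_y 90.45 z [-0.027 -0.002 -1.   ] F [-28.   -0.8  27.1] w 0.0197 q [ 0.01  0.34  1.98 -0.    0.85 -1.57]
shift units [ 0.676 -0.022 -0.001] turn units [-0.015 -0.225  0.006]
scene off 0.0 len 87.1 lines -14.7 14.4 bubble 7.3 rel lines 7.5
side off -0.5 len 83.7 lines -11.7 12.4 bubble 9.7 rel lines 9.4
```

View pics/l22.png

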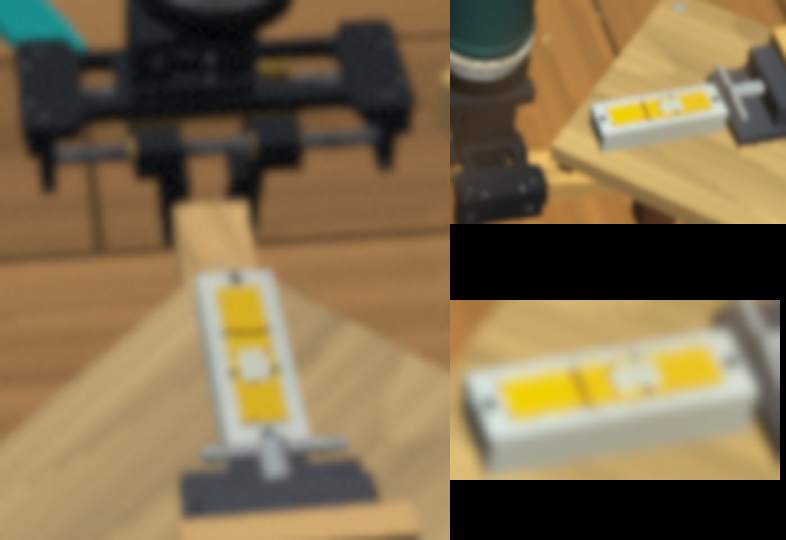

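Request:
play_rows(increments=[[[-0.16, 0, -0.08], [0, -0.15, 0], 200], [[-0.16, 0, -0.05], [0, -0.08, 0], 200]])

```text
t: 17.2
ee_pos: [0.5776, 0.0299, 0.0282]
tool_rot: [0.012, -3.115, 0.003]
wrist_force: [-11.0, -0.0, -2.7]
width: 0.0194
```

Run:
```python
from h import *
need([0.54,.0285,.028],90.4)
look("l23")
```

```text
t 17.2 pos [0.5776 0.0299 0.0282] yaw_y 90.45 z [-0.027 -0.002 -1.   ] F [-11.   -0.   -2.7] w 0.0194 q [ 0.01  0.34  1.97 -0.    0.85 -1.57]
shift units [ 0.752 -0.023  0.024] turn units [-0.016 -0.223  0.007]
scene off -2.0 len 86.2 lines -14.6 11.4 bubble 3.0 rel lines 4.6
side off -1.5 len 83.0 lines -10.8 10.8 bubble 6.8 rel lines 6.8
```

Request:
play_rows(increments=[[[-0.14, 0, -0.02], [0, -0.12, 0], 200], [[-0.14, 0, -0.03], [0, -0.08, 0], 200]])

```text
t: 17.5
ee_pos: [0.58, 0.03, 0.0271]
tool_rot: [0.012, -3.11, 0.003]
wrist_force: [-23.1, -0.4, 19.4]
width: 0.0191
```

Run:
```python
from h import *
need([0.54,.0285,.028],90.4)
look("l24")
```

```text
t 17.5 pos [0.58   0.03   0.0271] yaw_y 90.46 z [-0.032 -0.002 -0.999] F [-23.1  -0.4  19.4] w 0.0191 q [ 0.01  0.35  1.97 -0.    0.86 -1.57]
shift units [ 0.8   -0.024  0.008] turn units [-0.018 -0.264  0.008]
scene off -2.0 len 86.5 lines -14.4 11.6 bubble 2.7 rel lines 4.2
side off -2.0 len 83.0 lines -12.0 10.4 bubble 6.5 rel lines 7.3
```

View pics/l24.png

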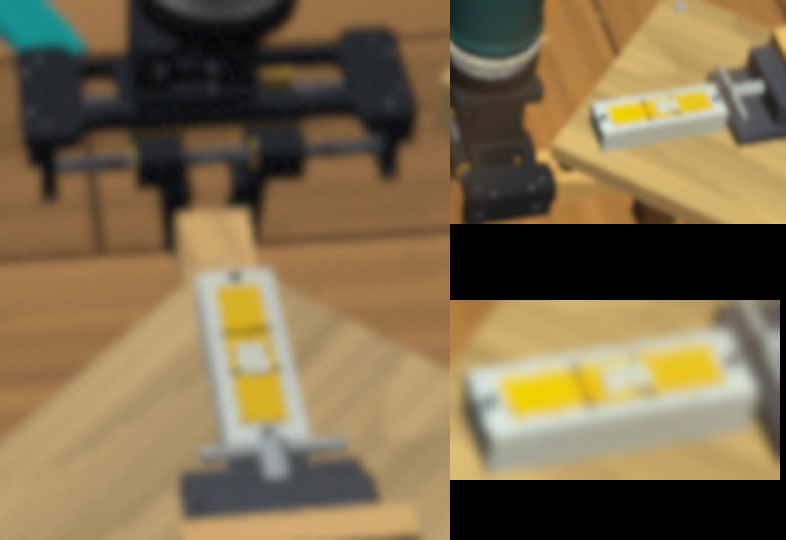

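Request:
play_rows(increments=[[[-0.14, 0, -0.06], [0, -0.15, 0], 200]])

```text
t: 17.7
ee_pos: [0.5812, 0.03, 0.0277]
tool_rot: [0.012, -3.115, 0.004]
wrist_force: [-10.9, 0.2, -2.4]
width: 0.0189
```

Run:
```python
from h import *
need([0.54,.0285,.028],90.4)
look("l25")
```

```text
t 17.7 pos [0.5812 0.03   0.0277] yaw_y 90.46 z [-0.027 -0.002 -1.   ] F [-10.9   0.2  -2.4] w 0.0189 q [ 0.01  0.35  1.97 -0.    0.85 -1.57]
shift units [ 0.824 -0.024  0.016] turn units [-0.018 -0.224  0.008]
scene off -2.0 len 86.5 lines -14.4 11.6 bubble 2.9 rel lines 4.3
side off -1.0 len 83.5 lines -11.8 10.1 bubble 5.1 rel lines 5.9
```

Run:
```python
import cv2,numpy as np
s=cv2.imread("pics/l25_raw_scene.png");d=cv2.imread("pics/l25_raw_side.png")
a=cv2.resize(s[270:322,325:370],None,fx=9,fy=9,interpolation=cv2.INTER_CUBIC)
b=cv2.resize(d[190:215,370:420],None,fx=9,fy=9,interpolation=cv2.INTER_CUBIC)
W=np.zeros((470,800,3),np.uint8);W[:a.shape[0],:405]=a;b=b[:,:395];W[:b.shape[0],405:405+b.shape[1]]=b
cv2.imwrite("pics/b25.png",W)
```

```text
(no output)
```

View pics/b25.png

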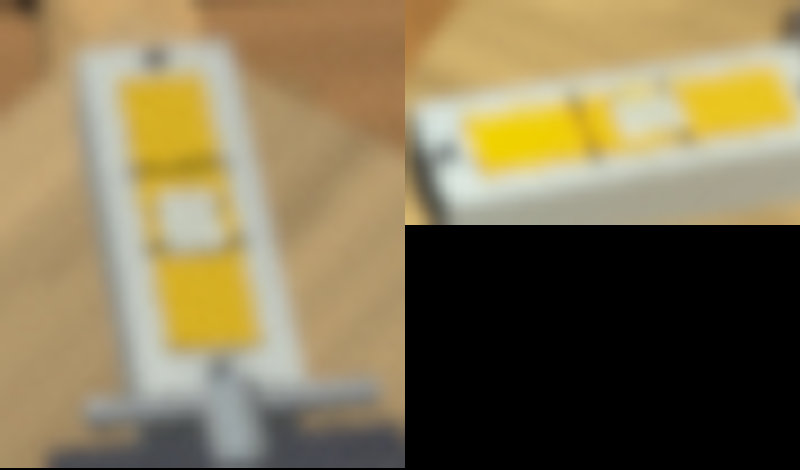

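Request:
play_rows(increments=[[[-0.15, 0, -0.03], [0, -0.12, 0], 200], [[-0.15, 0, -0.05], [0, -0.1, 0], 200]])

```text
t: 18.0
ee_pos: [0.5836, 0.0301, 0.0272]
tool_rot: [0.012, -3.112, 0.004]
wrist_force: [-12.7, -0.5, -1.1]
width: 0.0193
```

```bash
cat >> h.py <<'E'
def zoom(tag):
    s=cv2.imread(f"pics/{tag}_raw_scene.png");d=cv2.imread(f"pics/{tag}_raw_side.png")
    a=cv2.resize(s[270:322,325:370],None,fx=9,fy=9,interpolation=cv2.INTER_CUBIC)
    b=cv2.resize(d[190:215,370:420],None,fx=9,fy=9,interpolation=cv2.INTER_CUBIC)
    W=np.zeros((470,800,3),np.uint8);W[:a.shape[0],:405]=a;b=b[:,:395];W[:b.shape[0],405:405+b.shape[1]]=b
    cv2.imwrite(f"pics/{tag}_z.png",W)
E
python3 - <<'E'
from h import *
need([0.54,.0285,.028],90.4)
look("l26");zoom("l26")
E
```

```text
t 18.0 pos [0.5836 0.0301 0.0272] yaw_y 90.46 z [-0.03  -0.003 -1.   ] F [-12.7  -0.5  -1.1] w 0.0193 q [ 0.01  0.35  1.96 -0.    0.86 -1.57]
shift units [ 0.872 -0.025  0.01 ] turn units [-0.02  -0.249  0.008]
scene off 2.0 len 86.5 lines -14.7 10.7 bubble 2.2 rel lines 4.2
side off -1.0 len 83.5 lines -11.6 9.7 bubble 4.6 rel lines 5.6
```

View pics/l26_z.png

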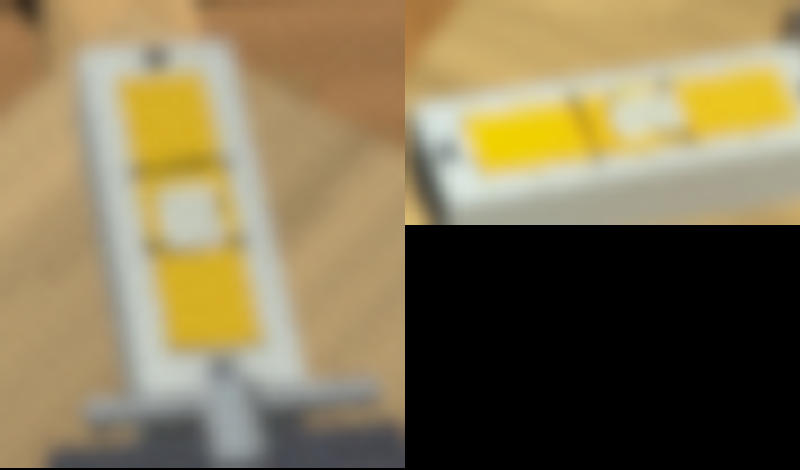

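Request:
play_rows(increments=[[[-0.18, 0, -0.03], [0, -0.12, 0], 200], [[-0.18, 0, -0.05], [0, -0.1, 0], 200]])

```text
t: 18.3
ee_pos: [0.5866, 0.0302, 0.0273]
tool_rot: [0.013, -3.103, 0.004]
wrist_force: [-12.4, 0.9, -1.4]
width: 0.0194
```

Run:
```python
from h import *
need([0.54,.0285,.028],90.4)
look("l27");zoom("l27")
```

```text
t 18.3 pos [0.5866 0.0302 0.0273] yaw_y 90.47 z [-0.039 -0.003 -0.999] F [-12.4   0.9  -1.4] w 0.0194 q [ 0.01  0.36  1.95 -0.    0.87 -1.57]
shift units [ 0.933 -0.026  0.022] turn units [-0.022 -0.325  0.01 ]
scene off -1.0 len 87.9 lines -14.0 9.2 bubble 0.6 rel lines 3.0
side off -2.0 len 83.3 lines -11.2 11.0 bubble 3.0 rel lines 3.1
```

View pics/l27_z.png

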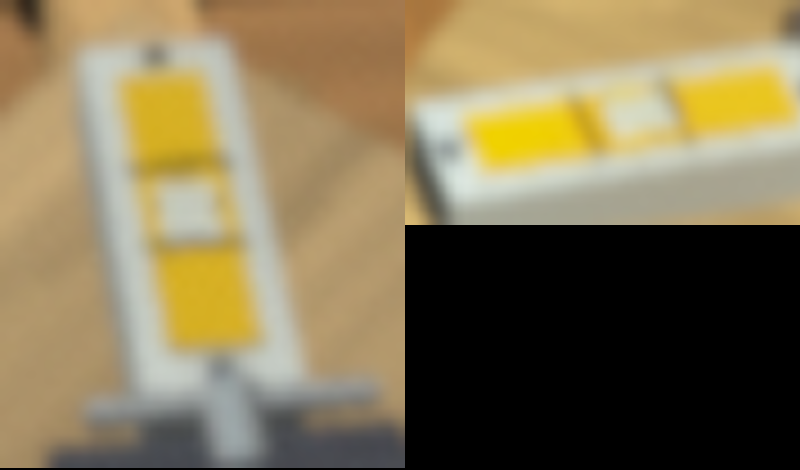

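Request:
play_rows(increments=[[[-0.18, 0, -0.03], [0, -0.14, 0], 200], [[-0.18, 0, -0.05], [0, -0.1, 0], 200]])

```text
t: 18.6
ee_pos: [0.5904, 0.0303, 0.0273]
tool_rot: [0.013, -3.097, 0.005]
wrist_force: [-13.3, 1.1, -1.4]
width: 0.0195
```

Run:
```python
from h import *
need([0.54,.0285,.028],90.4)
look("l28");zoom("l28")
```

```text
t 18.6 pos [0.5904 0.0303 0.0273] yaw_y 90.48 z [-0.044 -0.003 -0.999] F [-13.3   1.1  -1.4] w 0.0195 q [ 0.01  0.37  1.93 -0.    0.88 -1.57]
shift units [ 1.007 -0.027  0.032] turn units [-0.025 -0.369  0.011]
scene off -0.5 len 88.7 lines -13.6 9.6 bubble -1.6 rel lines 0.4
side off -2.0 len 82.8 lines -10.7 11.0 bubble 0.5 rel lines 0.4
```

View pics/l28_z.png

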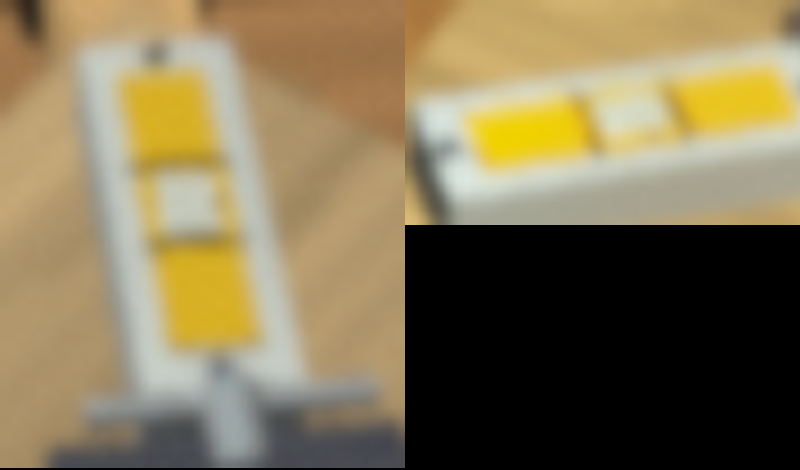

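Request:
play_rows(increments=[[[0.1, 0, 0], [0, 0, 0], 200], [[0.2, 0, 0], [0, -0.15, 0], 200], [[0.3, 0, 0], [0, -0.15, 0], 200], [[0, 0, 0], [0, 0, 0], 200]])

```text
t: 19.1
ee_pos: [0.5684, 0.03, 0.0289]
tool_rot: [-0.013, 3.133, -0.004]
wrist_force: [-9.1, -0.2, -6.0]
width: 0.0194
```

Run:
```python
from h import *
need([0.54,.0285,.028],90.4)
look("l29");zoom("l29")
```

```text
t 19.1 pos [0.5684 0.03   0.0289] yaw_y 90.47 z [ 0.008 -0.003 -1.   ] F [-9.1 -0.2 -6. ] w 0.0194 q [ 0.01  0.31  2.02 -0.    0.81 -1.57]
shift units [ 0.568 -0.026  0.014] turn units [-0.023  0.068  0.01 ]
scene off 0.0 len 87.1 lines -14.7 16.7 bubble 8.1 rel lines 7.1
side off -0.5 len 83.7 lines -11.7 12.6 bubble 10.0 rel lines 9.5
```

View pics/l29_z.png

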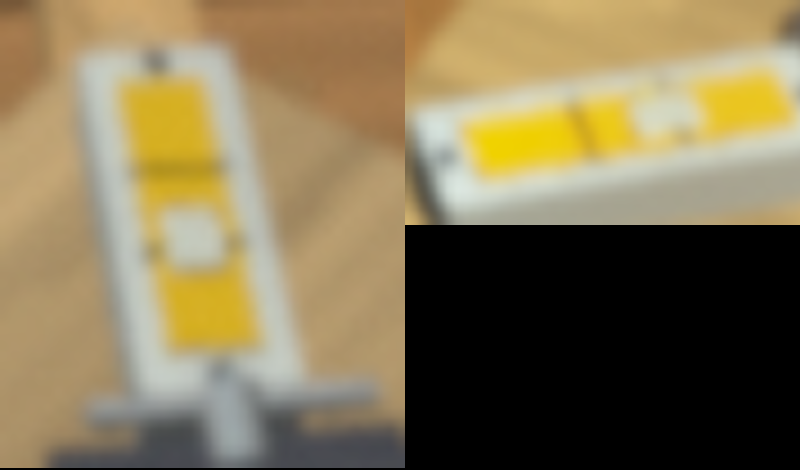

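View pics/l29.png

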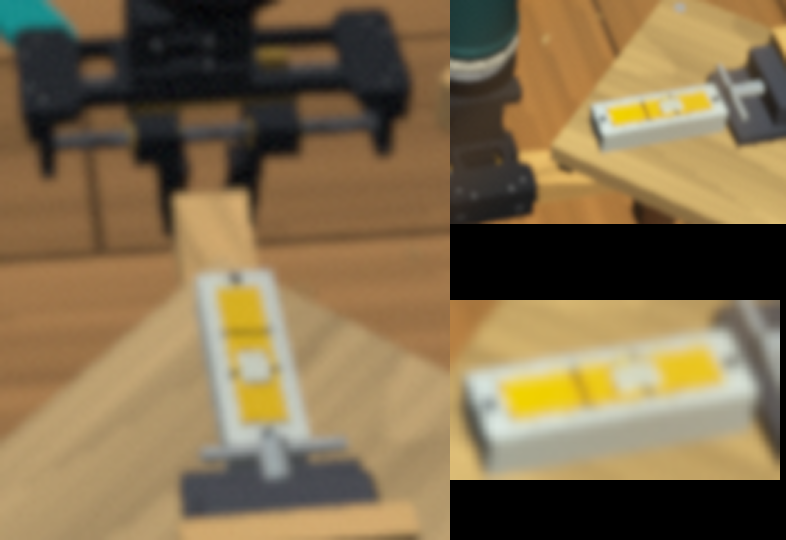

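Run:
```python
from h import *
st()
d=env.camera("side");w=env.camera("wrist")
cv2.imwrite("pics/d30.png",cv2.resize(d[190:270,300:400],None,fx=7,fy=7,interpolation=cv2.INTER_CUBIC))
cv2.imwrite("pics/w30.png",w)
```

```text
t 19.2 pos [0.5683 0.03   0.0284] yaw_y 90.46 z [ 0.006 -0.003 -1.   ] F [-4.9 -0.  -4.9] w 0.0192 q [ 0.01  0.31  2.02 -0.    0.81 -1.57]
```

View pics/d30.png

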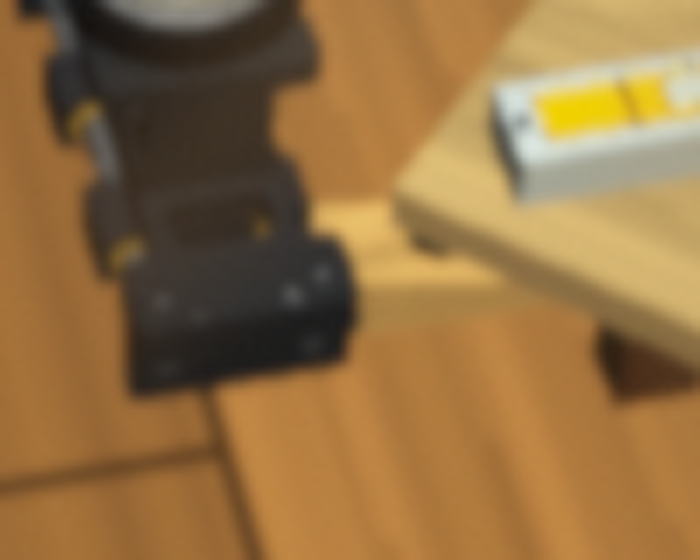

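View pics/w30.png

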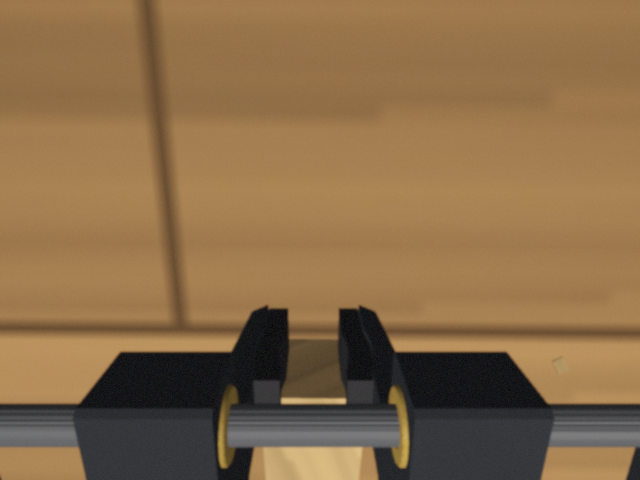

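Run:
```python
from h import *
for z in (.037,.042,.047): print("top",onz("wrist",314,402,z).round(4))
for z in (0,.005,.01): print("bot",onz("wrist",314,340,z).round(4))
```

```text
top [0.5801 0.0306 0.037 ]
top [0.5761 0.0305 0.042 ]
top [0.5721 0.0305 0.047 ]
bot [0.5786 0.0305 0.    ]
bot [0.5756 0.0305 0.005 ]
bot [0.5726 0.0305 0.01  ]
```

Run:
```python
from h import *
st()
look("l30")
im=[cv2.imread(f"pics/{t}_raw_scene.png")[235:300,300:370] for t in ("l19","l22","l28","l30")]
cv2.imwrite("pics/cmp.png",np.hstack([np.pad(cv2.resize(i,None,fx=2.8,fy=2.8*2,interpolation=cv2.INTER_CUBIC),((0,0),(0,2),(0,0))) for i in im]))
```

```text
t 19.3 pos [0.5684 0.03   0.0282] yaw_y 90.46 z [ 0.006 -0.003 -1.   ] F [-5.  -1.  -4.9] w 0.0193 q [ 0.01  0.31  2.02 -0.    0.81 -1.57]
scene off 0.0 len 87.1 lines -14.7 16.7 bubble 7.9 rel lines 6.9
side off -0.5 len 83.7 lines -11.7 12.6 bubble 10.0 rel lines 9.5
```

View pics/cmp.png

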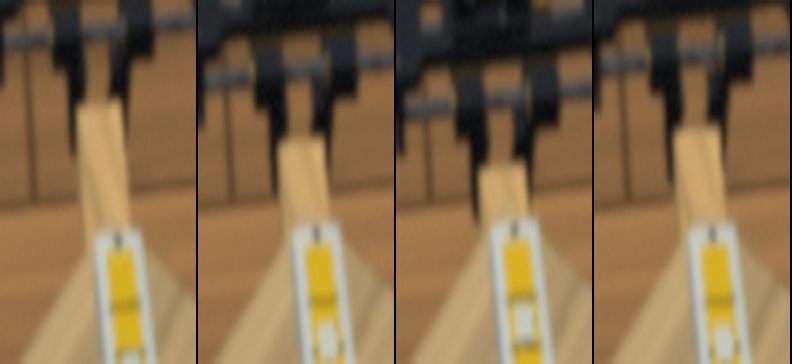

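Run:
```python
from h import *
o,R=st()
for v in (340,350,360): print(v,(onz("wrist",314,v,0)-o["ee_pos"])[0].round(4))
w=cv2.imread("pics/w12.png");w2=cv2.imread("pics/w30.png")
cv2.imwrite("pics/cw.png",np.hstack([cv2.resize(i[290:420,240:390],None,fx=2.6,fy=2.6,interpolation=cv2.INTER_CUBIC) for i in (w,w2)]))
```

```text
t 19.4 pos [0.5684 0.03   0.0281] yaw_y 90.46 z [ 0.005 -0.003 -1.   ] F [-6.2 -0.2 -4.4] w 0.0194 q [ 0.01  0.31  2.02 -0.    0.81 -1.57]
340 0.0102
350 0.015
360 0.0199
```

View pics/cw.png

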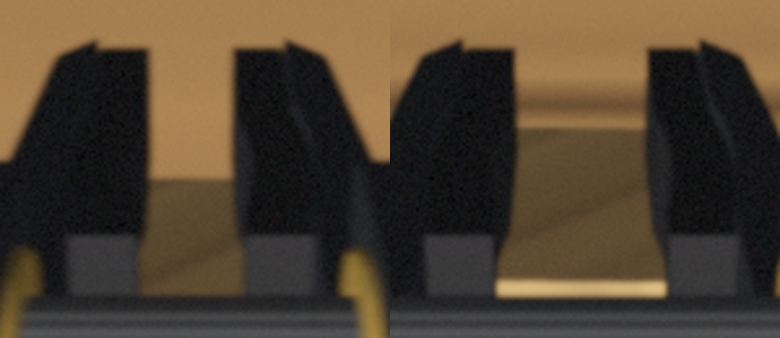

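Request:
play_rows(increments=[[[0.02, 0, 0.06], [0, 0.04, 0], 200], [[0, 0, 0], [0, 0, 0], 200]])

```text
t: 19.6
ee_pos: [0.5682, 0.0299, 0.0267]
tool_rot: [0.012, -3.14, 0.004]
wrist_force: [-3.6, -0.5, -2.6]
width: 0.0193
```

Run:
```python
from h import *
need([0.54,.0285,.028],90.4)
look("l31")
```

```text
t 19.6 pos [0.5682 0.0299 0.0267] yaw_y 90.45 z [-0.002 -0.003 -1.   ] F [-3.6 -0.5 -2.6] w 0.0193 q [ 0.01  0.32  2.01 -0.    0.81 -1.57]
shift units [ 0.565 -0.024 -0.025] turn units [-0.024 -0.013  0.008]
scene off -2.0 len 85.6 lines -14.8 12.3 bubble 9.3 rel lines 10.6
side off -0.5 len 83.7 lines -11.2 14.0 bubble 12.0 rel lines 10.6
```

Request:
play_rows(increments=[[[0, 0, 0.06], [0, 0, 0], 200], [[0.1, 0, 0.04], [0, 0, 0], 200], [[0.25, 0, 0], [0, 0, 0], 200], [[0, 0, 0], [0, 0, 0], 200]])

```text
t: 20.1
ee_pos: [0.5572, 0.0299, 0.0274]
tool_rot: [-0.012, 3.132, -0.004]
wrist_force: [-9.3, -0.8, -3.3]
width: 0.0193
```

Run:
```python
from h import *
o,R=need([0.54,.0285,.028],90.4) or st()
look("l32")
w=env.camera("wrist");cv2.imwrite("pics/w32.png",w)
```

```text
t 20.1 pos [0.5572 0.0299 0.0274] yaw_y 90.44 z [ 0.009 -0.003 -1.   ] F [-9.3 -0.8 -3.3] w 0.0193 q [ 0.01  0.29  2.04 -0.    0.8  -1.57]
shift units [ 0.344 -0.025 -0.015] turn units [-0.022  0.077  0.005]
t 20.1 pos [0.5572 0.0299 0.0274] yaw_y 90.44 z [ 0.009 -0.003 -1.   ] F [-9.3 -0.8 -3.3] w 0.0193 q [ 0.01  0.29  2.04 -0.    0.8  -1.57]
scene off 3.0 len 84.2 lines -14.4 10.7 bubble 16.9 rel lines 18.7
side off 0.0 len 84.4 lines -12.7 18.9 bubble 18.1 rel lines 15.0
```

View pics/l32.png

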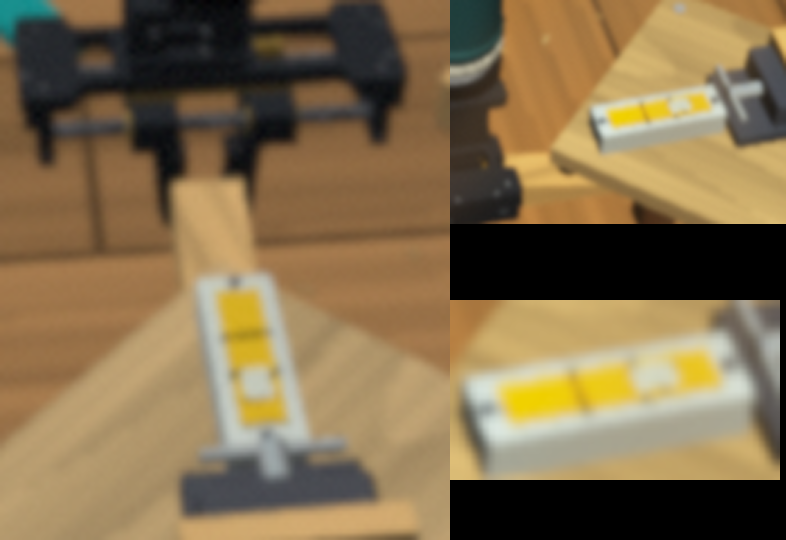

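View pics/w32.png

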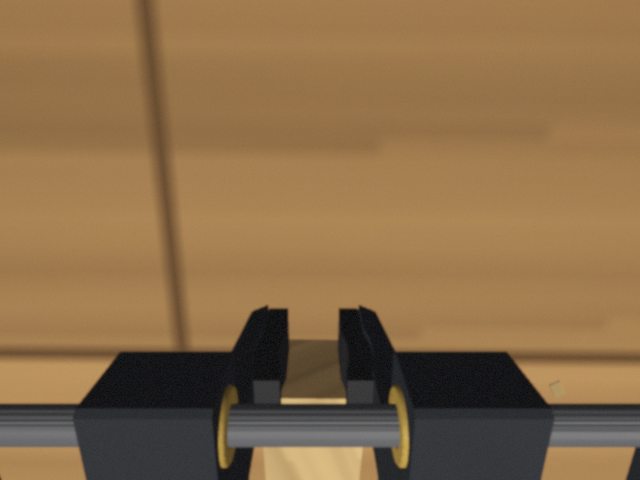

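Request:
play_rows(increments=[[[0, 0, 0], [0, 0, 0], 90], [[0, 0, 0], [0, 0, 0], 90], [[0, 0, 0], [0, 0, 0], 90], [[0, 0, 0], [0, 0, 0], 90]])

```text
t: 20.65
ee_pos: [0.5591, 0.0306, 0.027]
tool_rot: [-0.012, 3.131, -0.002]
wrist_force: [-0.5, -0.2, -0.7]
width: 0.0491
```

Run:
```python
from h import *
st()
look("l33")
w=env.camera("wrist");cv2.imwrite("pics/w33.png",w)
```

```text
t 20.65 pos [0.5591 0.0306 0.027 ] yaw_y 90.42 z [ 0.011 -0.002 -1.   ] F [-0.5 -0.2 -0.7] w 0.0491 q [ 0.01  0.29  2.04 -0.    0.79 -1.57]
scene off 3.0 len 84.2 lines -14.1 11.0 bubble 16.3 rel lines 17.9
side off 0.0 len 84.4 lines -12.7 18.9 bubble 18.2 rel lines 15.1
```

View pics/l33.png

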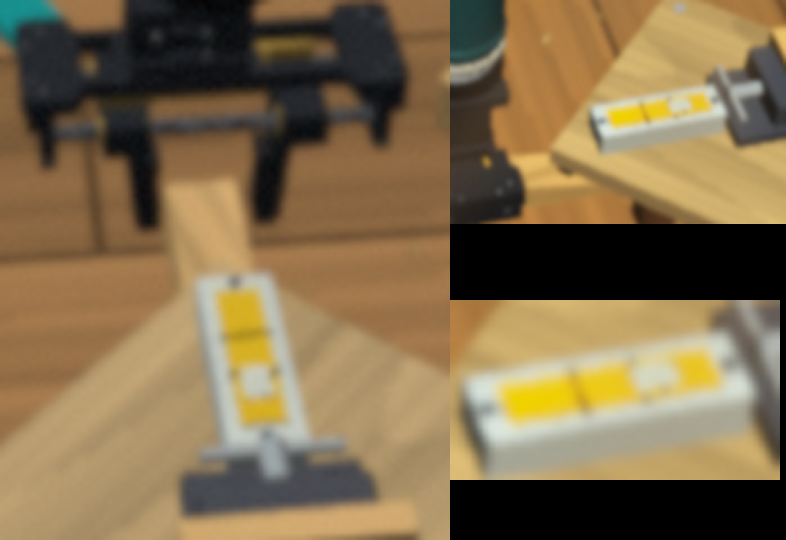

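View pics/w33.png

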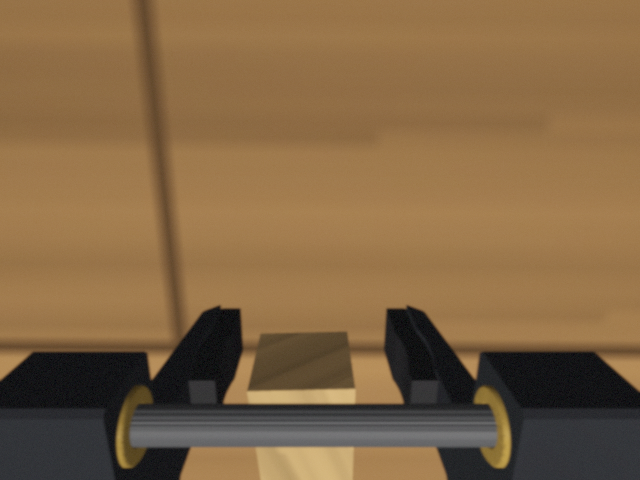

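Request:
play_rows(increments=[[[0, -0.07, -0.1], [0, 0.08, 0], 50], [[0, 0, 0], [0, 0, 0], 50], [[-0.15, 0, -0.03], [0, 0, 0], 50], [[-0.15, 0, 0], [0, 0, 0], 50], [[0, 0, 0], [0, 0, 0], 50]])

```text
t: 21.3
ee_pos: [0.5793, 0.0261, 0.0368]
tool_rot: [-0.011, 3.133, -0.004]
wrist_force: [-0.4, -0.3, 0.2]
width: 0.0711
```

Run:
```python
from h import *
need([0.576,.027,.033],90.4)
w=env.camera("wrist");cv2.imwrite("pics/w34.png",w)
```

```text
t 21.3 pos [0.5793 0.0261 0.0368] yaw_y 90.4 z [ 0.009 -0.002 -1.   ] F [-0.4 -0.3  0.2] w 0.0711 q [ 0.    0.31  1.99 -0.    0.83 -1.57]
shift units [0.067 0.02  0.076] turn units [-0.02   0.071  0.   ]
```

View pics/w34.png

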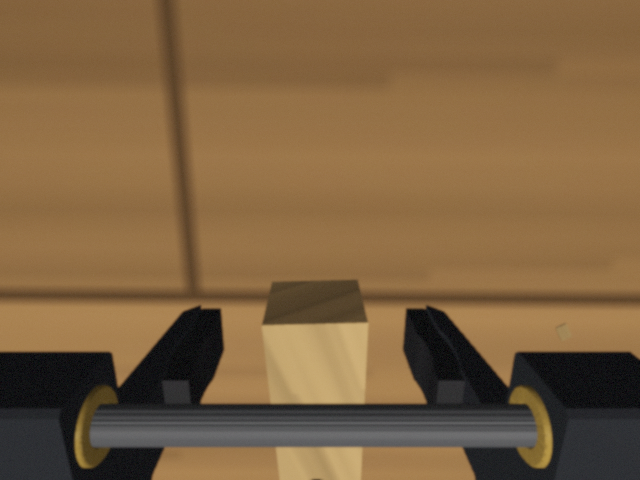

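Request:
play_rows(increments=[[[0.05, 0.02, 0.06], [-0.02, 0.07, 0], 90], [[0, 0, 0], [0, 0, 0], 255], [[0, 0, 0], [0, 0, 0], 255], [[0, 0, 0], [0, 0, 0], 255], [[0, 0, 0], [0, 0, 0], 255]])

```text
t: 21.85
ee_pos: [0.5749, 0.0272, 0.0324]
tool_rot: [0.012, -3.138, 0.0]
wrist_force: [0.4, -1.2, 0.3]
width: 0.0359
```

Run:
```python
from h import *
need([0.576,.027,.033],90.4)
look("l35")
```

```text
t 21.85 pos [0.5749 0.0272 0.0324] yaw_y 90.45 z [-0.004 -0.    -1.   ] F [ 0.4 -1.2  0.3] w 0.0359 q [ 0.    0.32  2.   -0.    0.83 -1.57]
shift units [-0.022 -0.004 -0.012] turn units [-0.    -0.031  0.007]
scene off 3.0 len 84.2 lines -14.1 11.0 bubble 16.4 rel lines 17.9
side off 0.0 len 84.4 lines -12.7 18.9 bubble 18.2 rel lines 15.1
```

Request:
play_rows(increments=[[[-0.18, 0, -0.02], [0, -0.06, 0], 255], [[-0.18, 0, -0.03], [0, -0.08, 0], 255], [[-0.18, 0, -0.03], [0, -0.08, 0], 255]])

```text
t: 22.25
ee_pos: [0.5767, 0.0276, 0.0322]
tool_rot: [0.015, -3.107, 0.0]
wrist_force: [-21.9, -1.5, 15.5]
width: 0.0356
```

Run:
```python
from h import *
need([0.576,.027,.0325],90.4)
look("l36")
```

```text
t 22.25 pos [0.5767 0.0276 0.0322] yaw_y 90.56 z [-0.034 -0.    -0.999] F [-21.9  -1.5  15.5] w 0.0356 q [ 0.    0.34  1.97 -0.    0.87 -1.58]
shift units [ 0.014 -0.011 -0.006] turn units [-0.001 -0.287  0.024]
scene off 3.0 len 84.2 lines -14.1 11.0 bubble 16.8 rel lines 18.4
side off -0.5 len 84.4 lines -12.0 18.9 bubble 18.9 rel lines 15.5
```

Request:
play_rows(increments=[[[-0.25, 0, -0.06], [0, -0.3, 0], 255], [[-0.25, 0, -0.06], [0, -0.25, 0], 255]])

```text
t: 22.55
ee_pos: [0.5807, 0.0279, 0.0321]
tool_rot: [0.016, -3.127, 0.0]
wrist_force: [-27.0, -1.5, 17.3]
width: 0.0356
```

Run:
```python
from h import *
need([0.576,.027,.0325],90.4)
look("l37")
```

```text
t 22.55 pos [0.5807 0.0279 0.0321] yaw_y 90.58 z [-0.015 -0.    -1.   ] F [-27.   -1.5  17.3] w 0.0356 q [ 0.01  0.33  1.98 -0.    0.85 -1.58]
shift units [ 0.094 -0.017 -0.006] turn units [-0.    -0.122  0.027]
scene off 3.0 len 84.2 lines -14.4 8.5 bubble 14.5 rel lines 17.5
side off -0.5 len 84.2 lines -12.1 13.8 bubble 17.3 rel lines 16.5
```

Moving in while held flat. Continue with the same pattern and slightly more upward relief.

Request:
play_rows(increments=[[[-0.25, 0, -0.09], [0, -0.25, 0], 255], [[-0.25, 0, -0.08], [0, -0.2, 0], 255], [[-0.25, 0, -0.08], [0, -0.2, 0], 255]])

```text
t: 22.95
ee_pos: [0.5903, 0.0284, 0.0322]
tool_rot: [-0.015, 3.136, 0.001]
wrist_force: [-20.9, -0.1, 9.9]
width: 0.0353
```

Run:
```python
from h import *
need([0.576,.027,.0325],90.4)
look("l38")
```

```text
t 22.95 pos [0.5903 0.0284 0.0322] yaw_y 90.55 z [ 0.005  0.001 -1.   ] F [-20.9  -0.1   9.9] w 0.0353 q [ 0.01  0.34  1.97  0.    0.83 -1.58]
shift units [ 0.287 -0.024 -0.008] turn units [0.005 0.045 0.022]
scene off 2.5 len 85.4 lines -15.5 18.7 bubble 10.0 rel lines 8.4
side off -1.0 len 84.0 lines -12.3 13.2 bubble 11.4 rel lines 10.9
```

Request:
play_rows(increments=[[[-0.24, 0, -0.08], [0, -0.1, 0], 255], [[-0.24, 0, -0.08], [0, -0.12, 0], 255], [[-0.22, 0, -0.07], [0, -0.12, 0], 255]])

```text
t: 23.35
ee_pos: [0.5976, 0.0287, 0.0321]
tool_rot: [0.014, -3.128, -0.001]
wrist_force: [-23.6, -0.7, 12.2]
width: 0.036
```

Run:
```python
from h import *
need([0.576,.027,.0325],90.4)
look("l39");zoom("l39")
```

```text
t 23.35 pos [0.5976 0.0287 0.0321] yaw_y 90.53 z [-0.014  0.001 -1.   ] F [-23.6  -0.7  12.2] w 0.036 q [ 0.01  0.36  1.94  0.    0.86 -1.57]
shift units [ 0.432 -0.029 -0.001] turn units [ 0.006 -0.113  0.019]
scene off 1.0 len 87.1 lines -14.7 13.8 bubble 5.0 rel lines 5.4
side off -1.0 len 83.0 lines -11.3 11.8 bubble 7.6 rel lines 7.4
```

View pics/l39_z.png

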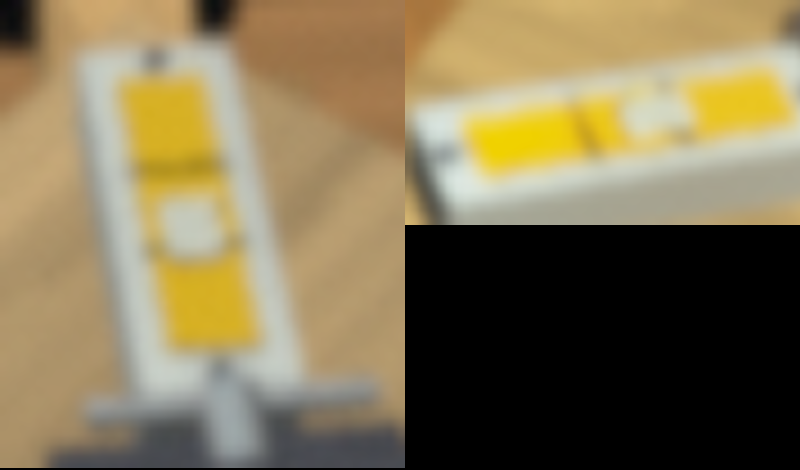

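Request:
play_rows(increments=[[[-0.24, 0, -0.08], [0, -0.2, 0], 255], [[-0.22, 0, -0.08], [0, -0.15, 0], 255]])

```text
t: 23.65
ee_pos: [0.6041, 0.029, 0.0322]
tool_rot: [0.014, -3.135, -0.002]
wrist_force: [-12.6, -1.2, -0.9]
width: 0.0358
```

Run:
```python
from h import *
need([0.576,.027,.0325],90.4)
look("l40");zoom("l40")
```

```text
t 23.65 pos [0.6041 0.029  0.0322] yaw_y 90.5 z [-0.006  0.001 -1.   ] F [-12.6  -1.2  -0.9] w 0.0358 q [ 0.01  0.37  1.93  0.    0.85 -1.57]
shift units [ 0.562 -0.034 -0.002] turn units [ 0.009 -0.051  0.015]
scene off -1.5 len 87.3 lines -14.3 9.2 bubble 0.7 rel lines 3.2
side off -1.5 len 83.0 lines -11.6 9.9 bubble 3.2 rel lines 4.0
```

View pics/l40_z.png

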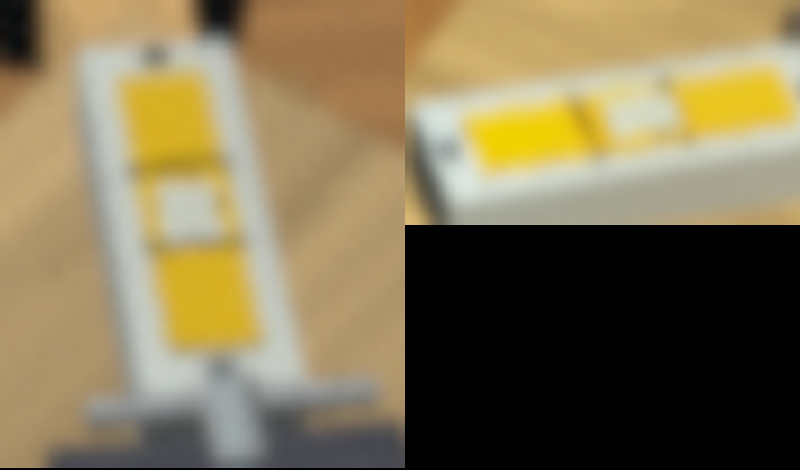

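Request:
play_rows(increments=[[[-0.18, 0, -0.04], [0, -0.1, 0], 255], [[-0.15, 0, -0.05], [0, -0.1, 0], 255]])

```text
t: 23.95
ee_pos: [0.6055, 0.029, 0.0322]
tool_rot: [0.014, -3.126, -0.002]
wrist_force: [-11.9, -0.9, 2.9]
width: 0.0356
```

Run:
```python
from h import *
need([0.576,.027,.0325],90.4)
look("l41");zoom("l41")
```

```text
t 23.95 pos [0.6055 0.029  0.0322] yaw_y 90.5 z [-0.016  0.001 -1.   ] F [-11.9  -0.9   2.9] w 0.0356 q [ 0.01  0.37  1.92  0.    0.86 -1.57]
shift units [ 0.591 -0.035  0.002] turn units [ 0.009 -0.132  0.015]
scene off -2.0 len 87.1 lines -15.5 9.6 bubble -1.4 rel lines 1.6
side off -1.0 len 83.3 lines -11.7 11.9 bubble 2.3 rel lines 2.2
```

View pics/l41_z.png

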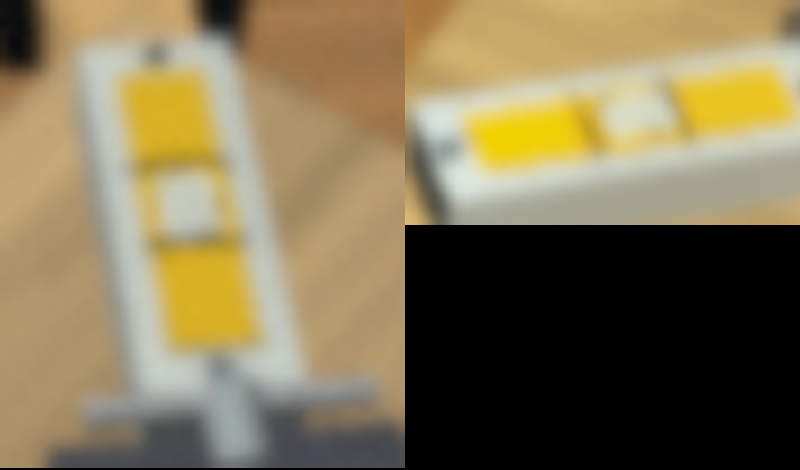

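Request:
play_rows(increments=[[[0, 0, 0], [0, 0, 0], 90], [[0, 0, 0], [0, 0, 0], 90], [[0, 0, 0], [0, 0, 0], 90]])

```text
t: 24.35
ee_pos: [0.6041, 0.0291, 0.0314]
tool_rot: [0.013, -3.123, -0.002]
wrist_force: [1.1, 0.2, -1.0]
width: 0.0562
```

Run:
```python
from h import *
need([0.576,.027,.0325],90.4)
look("l42");zoom("l42")
```

```text
t 24.35 pos [0.6041 0.0291 0.0314] yaw_y 90.46 z [-0.018  0.001 -1.   ] F [ 1.1  0.2 -1. ] w 0.0562 q [ 0.01  0.37  1.92  0.    0.87 -1.57]
shift units [ 0.562 -0.038 -0.013] turn units [ 0.011 -0.151  0.009]
scene off -0.5 len 88.5 lines -14.0 9.5 bubble -0.7 rel lines 1.5
side off -1.0 len 83.3 lines -11.7 11.7 bubble 2.3 rel lines 2.3
```

View pics/l42_z.png

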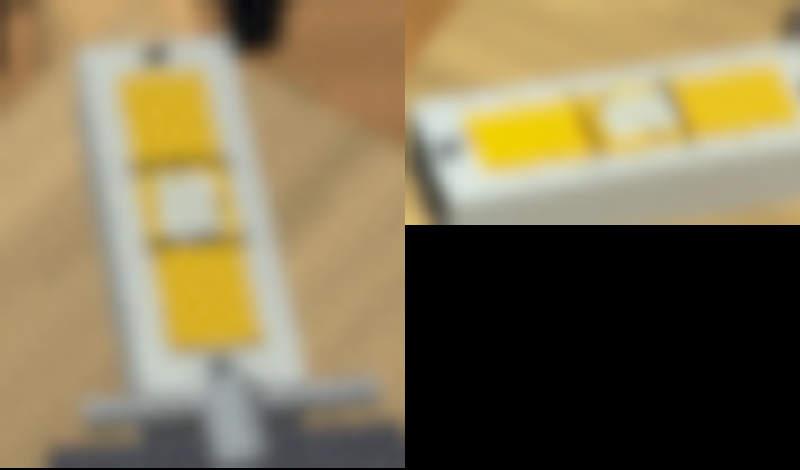

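Request:
play_rows(increments=[[[0, 0, -0.03], [0.01, -0.14, 0], 90], [[0, 0, 0], [0, 0, 0], 255], [[0, 0, 0], [0, 0, 0], 255], [[0, 0, 0], [0, 0, 0], 255], [[0, 0, 0], [0, 0, 0], 255], [[-0.18, 0, -0.03], [0, -0.06, 0], 255], [[-0.18, 0, -0.04], [0, -0.08, 0], 255]])

```text
t: 25.15
ee_pos: [0.6092, 0.0293, 0.034]
tool_rot: [0.013, -3.128, 0.0]
wrist_force: [-16.9, -0.5, 8.1]
width: 0.0358
```

Run:
```python
from h import *
need([0.576,.027,.0325],90.4)
look("l43");zoom("l43")
```

```text
t 25.15 pos [0.6092 0.0293 0.034 ] yaw_y 90.47 z [-0.013 -0.    -1.   ] F [-16.9  -0.5   8.1] w 0.0358 q [ 0.01  0.38  1.91  0.    0.87 -1.57]
shift units [ 0.664 -0.04   0.039] turn units [ 0.    -0.111  0.011]
scene off 0.5 len 88.7 lines -14.1 9.3 bubble -2.4 rel lines 0.0
side off -1.5 len 83.0 lines -9.7 12.0 bubble 0.3 rel lines -0.9
```

View pics/l43_z.png

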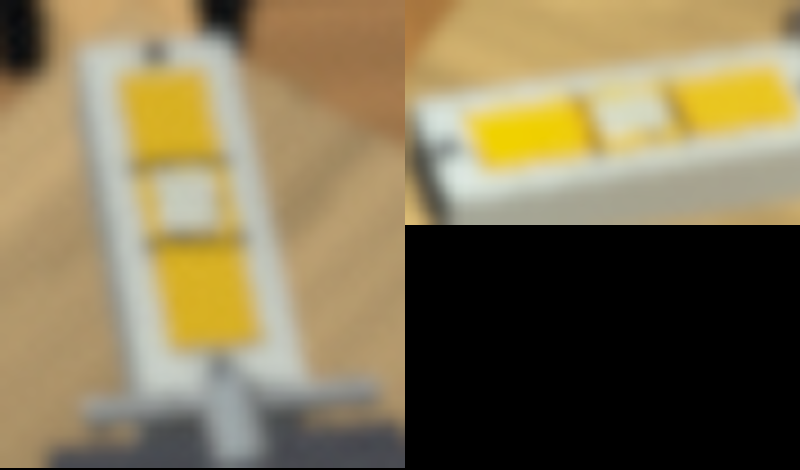

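Centred within about 1 mm. Release and retreat straight back.

Request:
play_rows(increments=[[[0, 0, 0], [0, 0, 0], 60], [[0, 0, 0], [0, 0, 0], 60], [[0, 0, 0], [0, 0, 0], 60], [[0, 0, 0], [0, 0, 0], 60]])

```text
t: 25.65
ee_pos: [0.6092, 0.0293, 0.0335]
tool_rot: [0.013, -3.128, -0.0]
wrist_force: [-0.6, 0.1, 0.3]
width: 0.0658
```

Run:
```python
from h import *
need([0.576,.027,.0325],90.4)
look("l44");zoom("l44")
cv2.imwrite("pics/w44.png",env.camera("wrist"))
```

```text
t 25.65 pos [0.6092 0.0293 0.0335] yaw_y 90.48 z [-0.013 -0.    -1.   ] F [-0.6  0.1  0.3] w 0.0658 q [ 0.01  0.38  1.91  0.    0.87 -1.57]
shift units [ 0.663 -0.041  0.029] turn units [ 0.001 -0.112  0.011]
scene off 2.0 len 88.2 lines -14.1 9.0 bubble -2.9 rel lines -0.4
side off -1.5 len 83.0 lines -11.3 12.0 bubble -0.2 rel lines -0.6
```

View pics/l44_z.png

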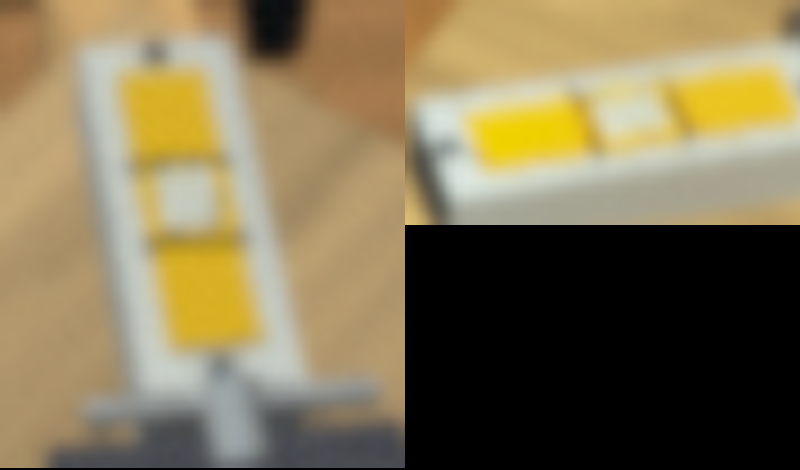

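View pics/w44.png

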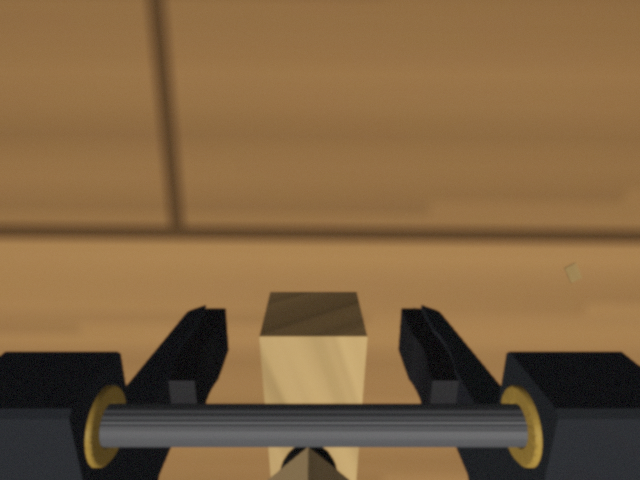

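Request:
play_rows(increments=[[[0.2, 0, 0], [0, -0.05, 0], 60], [[0.3, 0, 0], [0, -0.05, 0], 60], [[0.3, 0, 0], [0, 0, 0], 60], [[0.3, 0, -0.1], [0, 0, 0], 60], [[0.1, 0, -0.4], [0, 0, 0], 60], [[0, 0, -0.6], [0, 0, 0], 60], [[0, 0, -0.6], [0, 0, 0], 60], [[0, 0, -0.4], [0, 0, 0], 60], [[0, 0, 0], [0, 0, 0], 60], [[0, 0, 0], [0, 0, 0], 60]])

```text
t: 26.8
ee_pos: [0.5389, 0.0288, 0.1397]
tool_rot: [0.013, -3.136, -0.0]
wrist_force: [-0.2, 0.5, -0.1]
width: 0.0675
```

Run:
```python
from h import *
st()
look("l45");zoom("l45")
cv2.imwrite("pics/w45.png",env.camera("wrist"))
```

```text
t 26.8 pos [0.5389 0.0288 0.1397] yaw_y 90.48 z [-0.005  0.    -1.   ] F [-0.2  0.5 -0.1] w 0.0675 q [ 0.01  0.12  2.01  0.    1.02 -1.57]
scene off 2.0 len 88.2 lines -14.1 9.0 bubble -2.9 rel lines -0.4
side off -2.0 len 82.8 lines -11.0 12.1 bubble 0.0 rel lines -0.6
```

View pics/l45_z.png

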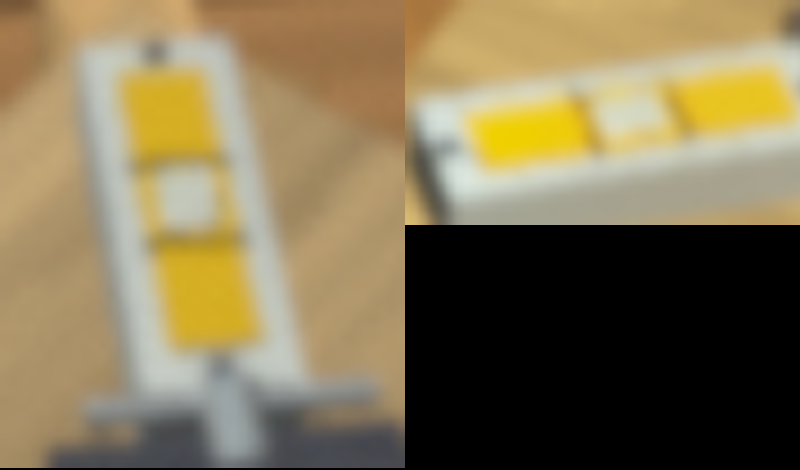

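View pics/l45_raw_side.png

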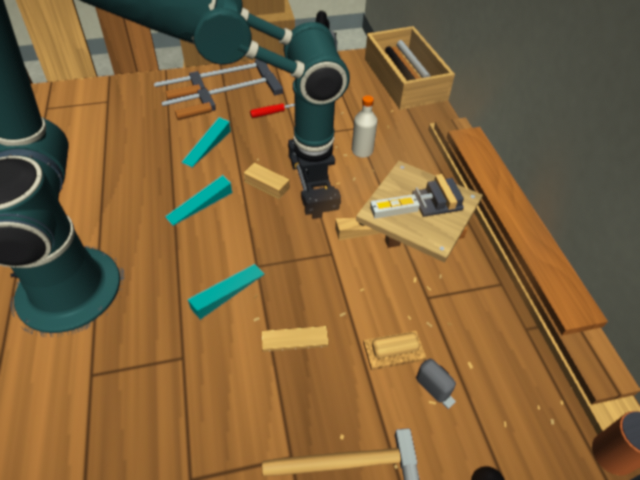

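The side view shows the arm clear of everything, the wedge under the low corner at about (355,227), and the bystanders where they were. The bubble sits between its lines in both views. Handing in.

```bash
python3 -c "
from bench import env
print(env.close_job())"
```

```text
the job is handed in; nothing more can be done
None
```

The wooden wedge is under the low corner's foot, flat on the bench and carrying the corner, and the bubble is centred between its lines. I handed the job in at about 27 s.

**Last checks**, with the arm withdrawn and touching nothing:
- **Bubble:** it read −0.4 mm in the scene view and −0.6 mm in the side view, and did not move after I released the wedge.
- **Other things:** in the side view they look to be where they were. The turquoise look-alikes were not touched.

**What did not go cleanly:**
- **Pushing from behind:** my first attempt with nearly closed fingers tipped the butt up at times, and the wedge came back out with the fingers when I withdrew. I never found out why it followed them.
- **Fix:** I gripped the wedge by its sides and slid it in flat in small steps, then opened the fingers. It held on its own each time I released it.
- **Board movement:** because of that, the corner rose to about level, sank back to about +18 mm of bubble, then was raised again by the wedge. The bubble was not seen more than about 1 mm past centre.
- **Forces:** pushing reached about 28 N sideways and 27 N downward on the wedge, above the 6 to 17 N expected for a level push because it was also pressed down. Readings at the end of each move stayed well below the 120 N wrist limit.
- **Measurement agreement:** near centre the two camera readings usually differed by about 1 to 2 mm. They agreed to within 0.2 mm at the end.

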